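# Stand two graphite moulds on end in the slotted rack

### The arm

A 6-joint arm with a two-finger parallel gripper is mounted at the origin on a cart in front of the work surface, level with it; the furniture and walls round the work are solid. World frame = base frame: x ahead of the robot, y to its left, z up, the work surface at z = 0. Lengths are in mm, angles in rad, forces in N, time in s.
With the tool pointing down it reaches from about 350 to 850 mm from the base axis. Payload 8.1 kg.
Tool frame: the origin (TCP) lies at the very end of the fingers, on their centre line; the grasp point (between the pads) lies 19 mm behind it; z points along the fingers, y is the line along which they close (so a half turn about z gives the same grasp; the last joint's range is limited). The gripper opens to 85 mm and grips with 20 to 120 N. Pads are 22 mm wide; open, the fingers measure 114 mm over their backs; the gripper's body (76 mm by 85 mm) begins 54 mm behind the grasp point. The pads swing forward as they close: fully open they stand 13 mm farther back than shut.
Start: joints at [-1.282, 0.13, 1.488, -0, 1.523, -0.085], TCP at [219.113, -558.565, 209.392] pointing down, gripper open.
Joint ranges: [-2.96, 2.96], [-0.89, 2.26], [0.02, 2.5], [-1.34, 4.48], [0, 2.73], [-2.66, 2.66]. Speed limits (rad/s): [2.39, 2.39, 2.79, 3.14, 3.14, 3.14].

### API

Orientations are given as [roll, pitch, yaw] about the fixed x, y, z axes, in that order (R = Rz(yaw) Ry(pitch) Rx(roll)).
In Python, from bench import ctrl, vision gives the robot as it stands.
- The arm moves only by the tool play_rows, never from a script. Its argument "motion" is a list of rows, each an object with "dp": the shift along the world's x, y, z in units of 60 mm (1.0 is 60 mm), a list of three; "roll": the turn about the world's z in units of 8 degrees (1.0 is 8 degrees); "jaw": the opening, from 0 (shut) to 1 (fully open). In form: [{"dp": [tx, ty, tz], "roll": roll, "jaw": jaw}, ...]. A call has 1 to 20 rows; each row shifts and turns the commanded pose from where the row before left it; what a row does not reach is not made up. A row lasts 1/8 s, in which the tool goes at most 62.5 mm and 10.7 degrees, less where a joint would pass 70% of its speed; a pose out of reach is approached as far as the arm can. A call is refused whole if a number of a shift passes 1 or a number of a turn 1, either way. A call with a gripper value outside its range is refused whole. The fingers move at their own pace and stop on an object; "newtons" is the grip in N (left out, the last holds). Time passes only in rows, so rows that do not move let the fingers close. It gives the time, the measured TCP pose, the force, the opening and the grip force at its end, in the units of the state.
- ctrl.observe(): the state, without advancing time (a new reading comes with each control period).
- vision.capture(name): name is "side" or "top" or "wrist"; returns a dict with "image" (400x640x3 uint8, blue, green, red), "depth" (400x640 float32, mm along the optical axis (not along the pixel's ray), 0 where there is no reading), "fx", "fy", "cx", "cy" (pixels), "xyz" and "rotation" of the camera in the world. Camera axes: x right, y down, z forward; pixel columns grow to the right and rows downward; lengths in mm; the calibration is good to about 2 mm. A picture is of the moment at which its call begins.
- ctrl.sign_off(): hands the job in; it is judged then, once.
Trained networks look in a picture, given as the dict that the camera call returned (one of the last four; its "shot" number tells which), for a name from the list of things; names that differ only in an ending like _2 or _b are one class to them, and where a whole thing is asked for, a point or a joint stands for the part that bears it (a point fixed in the world has none). Each returns a list of dicts, best first, with "score" (0 to 1); they miss things now and then, are a little off and sometimes report something else, mostly with a low value. They report only what shows in the picture. A call takes as long as a camera call.
- vision.search_frame(picture, name): "uv" ([column, row] in pixels, amid what is visible of it).
- vision.regions_of(picture, name): "mask" (400x640 bool, what is visible of it) and "uv" ([column, row] in pixels, amid what is visible of it).
The state is a dict: "t": time; "qpos": joint angles; "joint_velocities": joint speeds; "effort": joint torques, N m; "tcp_pos": TCP position; "tool_rot": TCP orientation; "ft_force": force on the tool from outside, world axes, zero at the start; "moment": the same for the moment, N m; "finger_gap": finger opening in mm; "finger_force": force on a finger pad.
Only numpy, scipy, OpenCV 4.12 (cv2) and the standard library are available. Lean on these libraries where they do the work, as an engineer would, in place of code of your own. Each camera call takes 0.05 s, during which the arm holds its last target. There are 200 camera calls.

### The job

Clear the two flat graphite moulds off the metal tray: stand the long mould on its short end in the rear slot of the wooden rack, and then stand the short mould on its short end in the front slot. Each must be right down on its slot's floor, centred sideways, and leaning back flat against the slot's rest; leave the bristle puck and the graphite angle where they are.

Things in the scene. Friction and masses are not known exactly. Their poses are not given: they have to be found in the camera images.
- rack: Light wooden rack screwed to the bench, two leaning slots one behind the other. Origin: centre of the underside of its base board, 120 x 64 x 12 mm (x, y, z). x points from the front slot to the rear slot (away from the robot, give or take 20 degrees), z up. The slots' floors lie at x -34 mm (front) and +28 mm (rear), 19 mm above the bench.
- rear_slot: Rear slot, for the long mould. Origin: middle of its floor. z runs up along the slot and leans 15 degrees back from vertical, towards rack +x; x is square to it, from the front lip to the back rest; y is the rack's y. 29 mm clear between lip and rest (x -14.5 to +14.5), both 36 mm wide in y and 7 mm thick, open at the sides; lip top at z 22 mm, rest top at z 45 mm.
- front_slot: Front slot, for the short mould, of the same form, size and lean as the rear slot and parallel to it, 62 mm nearer the robot. Origin: middle of its floor; z up along the slot, x from lip to back rest. A mould standing here is in the hand's way to the rear slot, so fill the rear one first.
- long_mould: Long black graphite block with two round hollows in its top, 52 x 100 x 20 mm (x, y, z), about 0.2 kg, at first lying flat on the metal tray, whose floor is 4 mm above the bench. Origin: centre of its underside; y along its length, z out of its top face. A plain box to the touch; grip it across the 52 mm.
- long_mould_mid (a point): Middle of the long mould's body (10 mm above its origin); axes as the mould's.
- short_mould: Short black graphite block with one round hollow in its top, 50 x 70 x 18 mm (x, y, z), about 0.15 kg, at first lying flat on the metal tray. Origin: centre of its underside; y along its length, z out of its top face. A plain box to the touch; grip it across the 50 mm.
- short_mould_mid (a point): Middle of the short mould's body (9 mm above its origin); axes as the mould's.
- puck: Bystander: round black puck of bristles, 62 mm across, 25 mm high, loose on the bench behind the tray. Origin: centre of its underside.
- angle: Bystander: black graphite angle of two faces, 50 x 85 x 30 mm, loose on the tray. Origin: centre of its underside.
- framed_pane: Bystander, fixed: upright glass pane in a light frame on two feet, 245 mm high, standing diagonally behind and to the left of the rack, 130 mm in x and 120 mm in y overall. Origin: middle of its foot print. Keep the arm clear of it when swinging across.

How it is judged:
By the outcome, as a careful person would: the job done as asked, in the order asked, and still so for the second after the job is handed in, with the robot touching nothing.
It also fails if it takes over 64 s, if anything falls off the work surface, if the arm or the gripper's body presses on something with over 40 N, if the wrist force passes 120 N, or if a joint passes its speed limit or range.

## Working session

There is one attempt and no reset: what is moved stays moved. The work goes in short steps, Python scripts to look and compute and a tool call to move; the robot and the scene stay as the last step left them, time stands still between calls to the robot, and variables do not carry over. Pictures are saved under pics/ and viewed, at most 10 in all, crops included, and the job is handed in when it is done.

Besides the shell and the picture viewer there is one more tool, called after "Emit:" by a JSON object that holds its "name" and its "arguments", one argument or row to a line. play_rows: Moves the arm, as the interface text tells. Its arguments: {"type":"object","properties":{"motion":{"type":"array"},"newtons":{"type":"number"}},"required":["motion"]}

```bash
mkdir -p pics; ls; cat > h.py <<'E'
import numpy as np,cv2
from bench import ctrl,vision
def pts(p,mask=None):
    d=p["depth"]; v,u=np.nonzero((d>0)&(mask if mask is not None else True))
    z=d[v,u]; c=np.c_[(u-p["cx"])/p["fx"]*z,(v-p["cy"])/p["fy"]*z,z]
    return c@rot(p).T+np.array(p["xyz"])
def rot(p):
    R=np.array(p["rotation"],float)
    if R.shape==(3,3): return R
    from scipy.spatial.transform import Rotation as Q
    return Q.from_euler("xyz",R).as_matrix()
E
python3 - <<'E'
from h import *
s=ctrl.observe(); print({k:np.round(v,3).tolist() for k,v in s.items()})
for n in("top","side"):
    p=vision.capture(n); cv2.imwrite(f"pics/{n}0.png",p["image"]); print(n,p["xyz"],p["rotation"],p["fx"])
    for o in("rack","long_mould","short_mould","angle","puck","framed_pane"):
        r=vision.regions_of(p,o)
        for q in r[:2]:
            P=pts(p,q["mask"]); 
            if len(P)<20: continue
            print(o,round(q["score"],2),np.round(q["uv"]),np.round(np.percentile(P,[2,50,98],axis=0)).tolist())
            if o.endswith("mould"):
                z=np.median(P[:,2]); T=P[abs(P[:,2]-z)<6][:,:2]
                print("   rect",cv2.minAreaRect(T.astype(np.float32)))
E
```

```text
pics
{'t': 0.0, 'qpos': [-1.282, 0.131, 1.489, 0.0, 1.523, -0.085], 'joint_velocities': [0.0, -0.002, -0.0, 0.001, 0.0, 0.001], 'effort': [-0.001, -56.94, -50.055, -0.0, 0.015, -0.0], 'tcp_pos': [218.951, -558.003, 208.367], 'tool_rot': [-3.14, -0.0, 0.374], 'ft_force': [0.282, -0.171, 0.758], 'moment': [-0.019, 0.058, -0.028], 'finger_force': 0.0, 'finger_gap': 85.32}
top [ 347.91962292 -163.88716763  889.91479254] [-2.96142464 -0.01105671 -1.59348817] 384.117400915004
rack 0.79 [290. 173.] [[518.0, -147.0, 1.0], [571.0, -111.0, 18.0], [633.0, -77.0, 59.0]]
long_mould 0.6 [359. 232.] [[403.0, -310.0, 12.0], [430.0, -263.0, 23.0], [456.0, -215.0, 28.0]]
   rect ((430.338134765625, -262.97735595703125), (100.25450134277344, 52.22451400756836), 82.78008270263672)
short_mould 0.84 [416. 207.] [[457.0, -428.0, 9.0], [487.0, -393.0, 22.0], [515.0, -358.0, 25.0]]
   rect ((487.8569641113281, -394.69110107421875), (49.898921966552734, 70.90973663330078), 21.970035552978516)
angle 0.58 [431. 253.] [[337.0, -460.0, 10.0], [375.0, -425.0, 14.0], [415.0, -390.0, 37.0]]
angle 0.38 [415. 208.] [[
[... 344 characters left out ...]
57.0]]
long_mould 0.68 [350. 195.] [[407.0, -315.0, 2.0], [434.0, -254.0, 21.0], [461.0, -210.0, 27.0]]
   rect ((432.4312438964844, -261.207763671875), (106.28276062011719, 51.37706756591797), 83.2359848022461)
short_mould 0.66 [323. 168.] [[459.0, -423.0, 5.0], [491.0, -388.0, 19.0], [522.0, -355.0, 26.0]]
   rect ((489.59930419921875, -393.2123718261719), (53.24170684814453, 72.25236511230469), 22.48517417907715)
angle 0.69 [357. 156.] [[336.0, -462.0, 3.0], [381.0, -412.0, 15.0], [423.0, -385.0, 35.0]]
puck 0.54 [294. 205.] [[575.0, -282.0, 4.0], [594.0, -249.0, 21.0], [619.0, -223.0, 28.0]]
framed_pane 0.68 [347. 194.] [[405.0, -321.0, 1.0], [433.0, -254.0, 20.0], [462.0, -210.0, 27.0]]
```

View pics/top0.png

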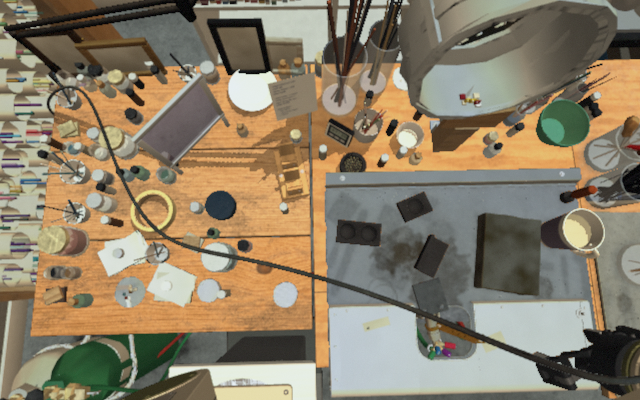

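```bash
python3 - <<'E'
from h import *
p=vision.capture("top"); m=vision.regions_of(p,"rack")[0]["mask"]
P=pts(p,m)
B=P[(P[:,2]>8)&(P[:,2]<16)][:,:2]; print("base",cv2.minAreaRect(B.astype(np.float32)))
B=P[(P[:,2]>5)][:,:2]; print("all",cv2.minAreaRect(B.astype(np.float32)))
for zmin,zmax in((33,44),(50,70)):
    B=P[(P[:,2]>zmin)&(P[:,2]<zmax)]
    n,l,st,ce=cv2.connectedComponentsWithStats((np.zeros((400,640))).astype(np.uint8))
    g=np.zeros((400,640),np.uint8)
    ij=((B[:,:2]-[480,-190])/1).astype(int); ok=(ij>=0).all(1)&(ij<[400,400]).all(1)
    g[ij[ok,0],ij[ok,1]]=1; g=cv2.dilate(g,np.ones((5,5)))
    n,l,st,ce=cv2.connectedComponentsWithStats(g)
    for k in range(1,n):
        S=B[ok][l[ij[ok,0],ij[ok,1]]==k]
        if len(S)>15: print(zmin,len(S),cv2.minAreaRect(S[:,:2].astype(np.float32)),np.percentile(S[:,2],[5,50,95]))
F=pts(p); F=F[(F[:,2]>80)&(F[:,0]>400)]; print("tall",len(F),np.percentile(F,[0,2,50,98,100],axis=0).round() if len(F) else "")
i=p["image"]; cv2.imwrite("pics/rack.png",cv2.resize(i[130:220,240:350],None,fx=7,fy=6.6))
E
```

```text
base ((576.5806884765625, -110.92121887207031), (120.19412231445312, 63.53597640991211), 10.835862159729004)
all ((576.7671508789062, -110.88552856445312), (120.57386779785156, 63.53597640991211), 10.835862159729004)
33 44 ((529.0401611328125, -119.07510375976562), (9.361848831176758, 34.50062942504883), 14.136839866638184) [33.19428062 39.63255408 43.73739664]
33 43 ((562.9230346679688, -113.39836883544922), (6.147155284881592, 35.8856201171875), 12.32126522064209) [33.31911044 38.02316137 43.01240722]
33 50 ((590.5149536132812, -108.37942504882812), (10.527965545654297, 34.87389373779297), 11.462902069091797) [33.71530413 40.08345094 43.92231939]
33 41 ((623.6905517578125, -101.70553588867188), (6.797884464263916, 35.411739349365234), 11.898017883300781) [33.52019324 38.1081364  43.81243928]
50 74 ((569.87744140625, -111.87847137451172), (9.378983497619629, 35.208370208740234), 13.01978588104248) [50.52992222 57.23942148 60.51077843]
50 72 ((631.3651123046875, -100.69488525390625), (10.034716606140137, 34.46806335449219), 8.590636253356934) [51.05929761 56.93978131 60.32812811]
tall 46025 [[ 400. -891.   80.]
 [ 421. -820.   83.]
 [ 690. -333.  227.]
 [ 846.  406.  482.]
 [ 977.  561.  499.]]
```

View pics/side0.png

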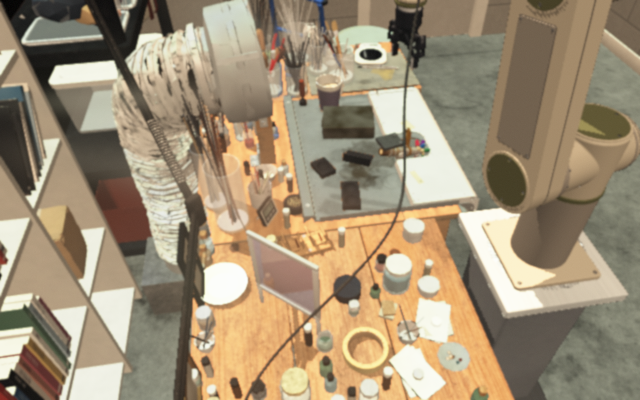

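The top picture shows the long mould at (358,232), the short mould at (413,206), the angle at (431,253), the bristle puck at (353,164) and the rack at (290,173). The side picture agrees, with the framed pane to the left of the rack. I'll grip the long mould near its +y end.

Emit:
{"name": "play_rows", "arguments": {
  "motion": [
    {"dp": [0.4, 0.615, 0], "roll": 0.85, "jaw": 0.8},
    {"dp": [0.4, 0.615, 0], "roll": 0.85, "jaw": 0.8},
    {"dp": [0.4, 0.615, 0], "roll": 0.85, "jaw": 0.8},
    {"dp": [0.4, 0.615, 0], "roll": 0.85, "jaw": 0.8},
    {"dp": [0.4, 0.615, 0], "roll": 0.85, "jaw": 0.8},
    {"dp": [0.4, 0.615, 0], "roll": 0.85, "jaw": 0.8},
    {"dp": [0.4, 0.615, 0], "roll": 0.85, "jaw": 0.8},
    {"dp": [0.4, 0.615, 0], "roll": 0.85, "jaw": 0.8},
    {"dp": [0.4, 0.615, 0], "roll": 0.85, "jaw": 0.8},
    {"dp": [0, 0, -0.8], "roll": 0, "jaw": 0.8},
    {"dp": [0, 0, -0.8], "roll": 0, "jaw": 0.8},
    {"dp": [0, 0, 0], "roll": 0, "jaw": 0.8},
    {"dp": [0, 0, 0], "roll": 0, "jaw": 0.8}
  ]
}}

```text
t: 2.42
tcp_pos: [435.8, -227.1, 115.2]
tool_rot: [3.14, 0.001, 1.442]
ft_force: [0.3, 0.4, 0.6]
finger_gap: 68.1
finger_force: 0.0
```

```bash
python3 - <<'E'
from h import *
s=ctrl.observe(); print(s["t"],s["tcp_pos"],s["tool_rot"],s["finger_gap"])
p=vision.capture("wrist"); cv2.imwrite("pics/w1.png",p["image"]); print(p["xyz"])
for q in vision.regions_of(p,"long_mould")[:2]:
    P=pts(p,q["mask"]); T=P[(P[:,2]>19)&(P[:,2]<29)]; print(q["score"],cv2.minAreaRect(T[:,:2].astype(np.float32)),np.median(T[:,2]))
F=pts(p); print("floor z hist",np.percentile(F[:,2],[5,25,50,75]).round(1))
E
```

```text
2.425 [ 435.84888598 -227.08015321  115.24717746] [3.14005673e+00 7.44996103e-04 1.44172050e+00] 68.13209068469195
[ 446.18552413 -148.17399714  279.38284558]
0.72 ((431.45367431640625, -264.1122741699219), (100.39399719238281, 52.152923583984375), 83.11298370361328) 23.605577791493744
floor z hist [-1.7  0.2  5.9 27.6]
```

View pics/w1.png

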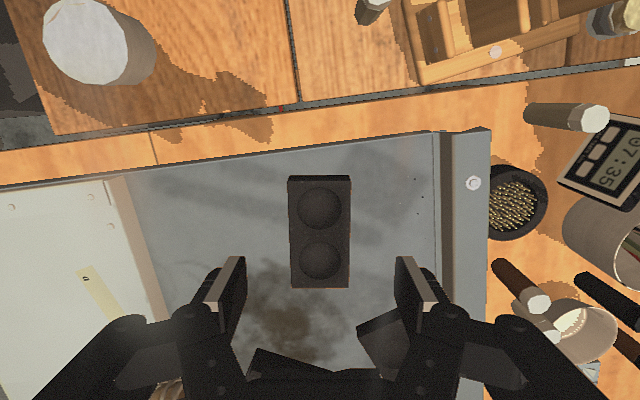

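The wrist picture shows the long mould centred at column 320, rows 177–287, squarely between the fingers. Next I descend and grip.

Emit:
{"name": "play_rows", "arguments": {
  "motion": [
    {"dp": [0, 0, -0.8], "roll": 0, "jaw": 0.8},
    {"dp": [0, 0, -0.7], "roll": 0, "jaw": 0.8},
    {"dp": [0, 0, -0.3], "roll": 0, "jaw": 0.8},
    {"dp": [0, 0, 0], "roll": 0, "jaw": 0.8},
    {"dp": [0, 0, 0], "roll": 0, "jaw": 0.4},
    {"dp": [0, 0, 0], "roll": 0, "jaw": 0.4},
    {"dp": [0, 0, 0], "roll": 0, "jaw": 0.4},
    {"dp": [0, 0, 0], "roll": 0, "jaw": 0.4}
  ],
  "newtons": 20
}}

```text
t: 3.52
tcp_pos: [435.4, -226.6, 5.8]
tool_rot: [3.141, 0.0, 1.442]
ft_force: [0.2, 0.2, -0.2]
finger_gap: 34.0
finger_force: 0.0
```

```bash
python3 - <<'E'
from h import *
p=vision.capture("wrist"); cv2.imwrite("pics/w2.png",p["image"])
for n in ("top","wrist"):
  if n=="top": p=vision.capture("top")
  for q in vision.regions_of(p,"long_mould")[:1]:
    P=pts(p,q["mask"]); print(n,q["score"],np.percentile(P,[3,50,97],axis=0).round().tolist())
print(ctrl.observe()["finger_gap"])
E
```

```text
33.80528943022615
```

View pics/w2.png

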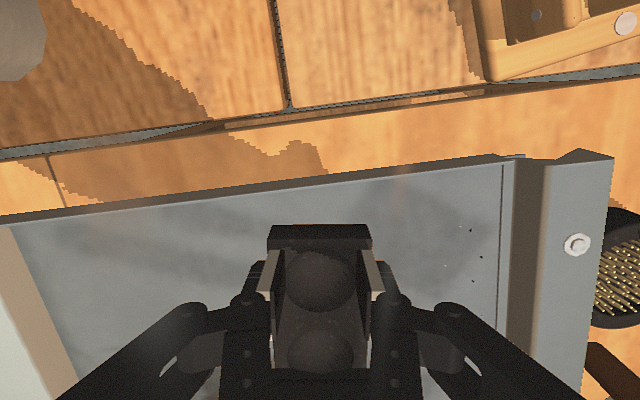

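The wrist picture shows the fingers closed at (272,280) and (372,280), apparently overlapping the mould's top. I'll check heights by depth.

```bash
python3 - <<'E'
from h import *
p=vision.capture("wrist"); d=p["depth"]
R=rot(p)
def w(u,v):
    z=d[v,u]; return (R@np.array([(u-p["cx"])/p["fx"]*z,(v-p["cy"])/p["fy"]*z,z])+p["xyz"]).round(0).astype(int).tolist()
for u,v in [(320,215),(320,228),(320,236),(320,243),(320,260),(320,290),(320,320),(320,345),(275,236),(365,236),(255,236),(385,236),(272,262),(372,262),(272,285),(372,285),(278,300),(366,300),(275,365),(366,365)]: print((u,v),w(u,v))
s=ctrl.observe(); print(s["finger_gap"],s["finger_force"],s["ft_force"].round(2) if hasattr(s["ft_force"],"round") else s["ft_force"])
E
```

```text
(320, 215) [438, -210, 4]
(320, 228) [437, -214, 11]
(320, 236) [437, -215, 20]
(320, 243) [437, -217, 24]
(320, 260) [435, -232, 12]
(320, 290) [433, -249, 14]
(320, 320) [431, -261, 24]
(320, 345) [428, -288, 11]
(275, 236) [415, -212, 19]
(365, 236) [459, -217, 21]
(255, 236) [401, -218, 3]
(385, 236) [472, -227, 4]
(272, 262) [417, -213, 44]
(372, 262) [459, -219, 44]
(272, 285) [419, -214, 62]
(372, 285) [456, -218, 62]
(278, 300) [419, -224, 56]
(366, 300) [453, -223, 64]
(275, 365) [402, -288, 23]
(366, 365) [453, -294, 24]
33.79636622050663 0.0 [ 0.26 -0.34 -0.33]
```

```bash
python3 - <<'E'
from h import *
s=ctrl.observe()
for n in("wrist","side","top"):
    P=pts(vision.capture(n))
    print(n)
    for lo,hi in((400,411),(411,417),(417,424),(424,450),(450,455),(455,462),(462,475)):
        Q=P[(P[:,0]>lo)&(P[:,0]<hi)&(P[:,1]>-240)&(P[:,1]<-210)]
        if len(Q): print(lo,hi,np.histogram(Q[:,2],bins=[-5,8,16,22,26,30,35,40,50,60,80])[0])
print(s["qpos"],s["finger_gap"])
E
```

```text
wrist
400 411 [524   0   0   1   0   8  52 138 155 583]
411 417 [ 70  60  64 138   0  26  49 111 146 584]
417 424 [105 155 268 324  22  75 101 231 281 591]
424 450 [ 546 1100  526  797    0    0    0    0    0    0]
450 455 [136  63 100 261  18  63  71 164 196 433]
455 462 [203  81  70 171   0  39  76 169 214 650]
462 475 [1061    7    8    7    0    8   50  145  169  777]
side
400 411 [25  1  0  0  0  1  1  2  2 15]
411 417 [1 5 4 2 0 1 2 4 5 8]
417 424 [ 2  6  8  8  1  3  2  7  4 11]
424 450 [17 45 19 15  3  0  0  0  0  0]
450 455 [4 2 3 3 0 1 0 0 0 2]
455 462 [ 9  8  3  8  2  2  4  8  6 15]
462 475 [37  3  1  2  0  0  2  8  8 26]
top
400 411 [11  0  0  1  0  0  0  0  0  2]
411 417 [0 0 1 1 1 0 0 0 0 0]
417 424 [0 0 0 0 0 0 0 0 0 0]
424 450 [0 0 0 0 0 0 0 0 0 0]
450 455 [0 0 0 0 0 0 0 0 0 0]
455 462 [0 0 0 0 0 0 0 0 0 0]
462 475 [0 0 0 0 0 0 0 0 0 0]
[-5.84437934e-01  4.18881860e-02  1.97600706e+00 -1.83778622e-05
  1.12380800e+00 -4.55602850e-01] 33.79636622050663
```

Depth shows the finger ends at about z 28 while the TCP reads 6, so they closed above the mould without touching it. I'll reopen and go lower in careful steps.

Emit:
{"name": "play_rows", "arguments": {
  "motion": [
    {"dp": [0, 0, 0], "roll": 0, "jaw": 0.8},
    {"dp": [0, 0, 0], "roll": 0, "jaw": 0.8},
    {"dp": [0, 0, -0.05], "roll": 0, "jaw": 0.8},
    {"dp": [0, 0, -0.05], "roll": 0, "jaw": 0.8},
    {"dp": [0, 0, 0], "roll": 0, "jaw": 0.8}
  ]
}}

```text
t: 4.55
tcp_pos: [434.8, -226.2, -1.1]
tool_rot: [-3.141, -0.0, 1.442]
ft_force: [0.5, 0.3, 0.4]
finger_gap: 68.2
finger_force: 0.0
```

```bash
python3 - <<'E'
from h import *
s=ctrl.observe(); print(s["tcp_pos"],s["ft_force"],s["finger_gap"])
P=pts(vision.capture("wrist"))
for lo,hi in((388,398),(398,411),(463,475),(475,485)):
    Q=P[(P[:,0]>lo)&(P[:,0]<hi)&(P[:,1]>-240)&(P[:,1]<-210)]
    print(lo,hi,np.histogram(Q[:,2],bins=[-5,8,12,16,20,24,28,32,36,40,50])[0])
E
```

```text
[ 434.78715912 -226.21885007   -1.07866507] [0.45373208 0.25317962 0.43728614] 68.16853664554483
388 398 [654   0   0   0   0   0   4  36  57 199]
398 411 [851   0   0   0 112  25  87 151 171 479]
463 475 [1099    0    0    0    0    4   89  134  139  425]
475 485 [870   0   0   0   0   0   6  35  71 218]
```

Emit:
{"name": "play_rows", "arguments": {
  "motion": [
    {"dp": [0, 0, -0.14], "roll": 0, "jaw": 0.8},
    {"dp": [0, 0, -0.14], "roll": 0, "jaw": 0.8},
    {"dp": [0, 0, 0], "roll": 0, "jaw": 0.8},
    {"dp": [0, 0, 0], "roll": 0, "jaw": 0.5},
    {"dp": [0, 0, 0], "roll": 0, "jaw": 0.5},
    {"dp": [0, 0, 0], "roll": 0, "jaw": 0.5},
    {"dp": [0, 0, 0], "roll": 0, "jaw": 0.5}
  ],
  "newtons": 20
}}

```text
t: 5.48
tcp_pos: [435.2, -226.5, -17.3]
tool_rot: [3.141, 0.0, 1.442]
ft_force: [-0.3, -0.5, -2.1]
finger_gap: 51.5
finger_force: 21.9
```

Emit:
{"name": "play_rows", "arguments": {
  "motion": [
    {"dp": [-0.004, -0.035, 0.155], "roll": 0, "jaw": 0.5},
    {"dp": [-0.004, -0.035, 0.155], "roll": 0, "jaw": 0.5},
    {"dp": [-0.009, -0.068, 0.144], "roll": 0, "jaw": 0.5},
    {"dp": [-0.009, -0.068, 0.144], "roll": 0, "jaw": 0.5},
    {"dp": [-0.012, -0.097, 0.126], "roll": 0, "jaw": 0.5},
    {"dp": [-0.012, -0.097, 0.126], "roll": 0, "jaw": 0.5},
    {"dp": [0, 0, 0], "roll": 0, "jaw": 0.5}
  ]
}}

```text
t: 6.35
tcp_pos: [432.6, -251.4, 34.5]
tool_rot: [3.14, 0.001, 1.441]
ft_force: [-0.1, -0.4, -1.5]
finger_gap: 51.8
finger_force: 21.8
```

```bash
cat > tilt.py <<'E'
from h import *
import sys
# fit tilt of the held block in the plane along direction (deg) argv[1]
def tilt(deg,n="wrist",box=(130,40)):
    s=ctrl.observe(); t=np.array(s["tcp_pos"]); a=np.radians(deg); d=np.array([np.cos(a),np.sin(a)]); e=np.array([-d[1],d[0]])
    P=pts(vision.capture(n)); q=P[:,:2]-t[:2]; al=q@d; la=q@e
    k=(abs(la)<17)&(abs(al)<box[0])&(P[:,2]<t[2]+box[1])
    return np.c_[al[k],P[k,2]-t[2]],t,s
if __name__=="__main__":
    for n in sys.argv[2:]:
        A,t,s=tilt(float(sys.argv[1]),n); print(n,t.round(1),s["finger_gap"].__round__(1),s["finger_force"],len(A))
        b=np.arange(-130,131,8)
        for lo in b:
            z=A[(A[:,0]>=lo)&(A[:,0]<lo+8),1]
            if len(z)>3: print(lo+4,(np.percentile(z,[10,50,90])+t[2]).round(0))
E
python3 tilt.py 83 wrist top
```

```text
wrist [ 432.6 -251.4   34.5] 51.8 21.84616059064865 19655
-62 [62. 63. 63.]
-54 [63. 64. 66.]
-46 [74. 74. 74.]
-38 [74. 74. 74.]
-30 [69. 72. 74.]
-22 [65. 68. 73.]
-14 [ 4. 64. 70.]
-6 [ 3. 64. 70.]
2 [ 3.  4. 69.]
10 [ 3. 62. 72.]
18 [3. 3. 4.]
26 [3. 3. 4.]
34 [3. 3. 4.]
42 [3. 4. 4.]
50 [3. 4. 4.]
58 [ 3.  4. 19.]
66 [-1. -0. 19.]
74 [-1. -0.  1.]
82 [-1. -0.  1.]
90 [-2. -0.  1.]
98 [-21.  -2.   0.]
106 [-1. -0.  1.]
114 [-2. -0.  1.]
122 [-2. -0.  1.]
130 [-408. -406.   -2.]
top [ 432.3 -250.8   33.9] 51.4 21.846375167369843 381
18 [3. 5. 6.]
26 [3. 5. 6.]
34 [4. 5. 7.]
42 [2. 5. 7.]
50 [3. 5. 7.]
58 [ 3.  5. 15.]
66 [-0.  2.  4.]
74 [-1.  1.  3.]
82 [-0.  1.  2.]
98 [-736. -733. -728.]
106 [-738. -735. -731.]
```

The grip friction holds the mould level, so it doesn't swing down. I'll lower it back to the tray and look for a looser grip by jaw position, so that it pivots while one end stays on the tray.

Emit:
{"name": "play_rows", "arguments": {
  "motion": [
    {"dp": [0, 0, -0.5], "roll": 0, "jaw": 0.5},
    {"dp": [0, 0, -0.35], "roll": 0, "jaw": 0.5},
    {"dp": [0, 0, 0], "roll": 0, "jaw": 0.59},
    {"dp": [0, 0, 0], "roll": 0, "jaw": 0.59},
    {"dp": [0, 0, 0], "roll": 0, "jaw": 0.59}
  ]
}}

```text
t: 7.08
tcp_pos: [432.2, -250.4, -17.2]
tool_rot: [3.142, 0.0, 1.442]
ft_force: [0.6, -0.0, -2.8]
finger_gap: 51.3
finger_force: 24.3
```

Emit:
{"name": "play_rows", "arguments": {
  "motion": [
    {"dp": [0, 0, 0], "roll": 0, "jaw": 0.6},
    {"dp": [0, 0, 0], "roll": 0, "jaw": 0.6}
  ]
}}

```text
t: 7.32
tcp_pos: [432.2, -250.5, -17.2]
tool_rot: [3.141, 0.0, 1.442]
ft_force: [0.3, -0.4, -2.8]
finger_gap: 51.7
finger_force: 24.3
```

Emit:
{"name": "play_rows", "arguments": {
  "motion": [
    {"dp": [0, 0, 0], "roll": 0, "jaw": 0.605},
    {"dp": [0, 0, 0], "roll": 0, "jaw": 0.605}
  ]
}}

```text
t: 7.58
tcp_pos: [432.1, -250.5, -17.4]
tool_rot: [3.142, 0.0, 1.442]
ft_force: [-0.4, 0.3, -1.5]
finger_gap: 51.8
finger_force: 14.5
```

Emit:
{"name": "play_rows", "arguments": {
  "motion": [
    {"dp": [0, 0, 0], "roll": 0, "jaw": 0.608},
    {"dp": [0, 0, 0], "roll": 0, "jaw": 0.608}
  ]
}}

```text
t: 7.82
tcp_pos: [432.1, -250.5, -17.3]
tool_rot: [3.142, 0.0, 1.442]
ft_force: [-0.1, 0.6, -1.9]
finger_gap: 51.6
finger_force: 3.2
```

Emit:
{"name": "play_rows", "arguments": {
  "motion": [
    {"dp": [-0.005, -0.035, 0.155], "roll": 0, "jaw": 0.608},
    {"dp": [-0.005, -0.035, 0.155], "roll": 0, "jaw": 0.608},
    {"dp": [-0.009, -0.068, 0.144], "roll": 0, "jaw": 0.608},
    {"dp": [-0.009, -0.068, 0.144], "roll": 0, "jaw": 0.608},
    {"dp": [0, 0, 0], "roll": 0, "jaw": 0.608}
  ]
}}

```text
t: 8.45
tcp_pos: [431.2, -263.8, 19.7]
tool_rot: [3.14, 0.001, 1.441]
ft_force: [0.1, -0.7, -0.7]
finger_gap: 51.9
finger_force: 3.1
```

```bash
python3 tilt.py 83 wrist | head -14
```

```text
wrist [ 431.2 -263.8   19.7] 51.9 3.1296518817543983 21874
-110 [3. 3. 3.]
-102 [3. 4. 4.]
-78 [22. 24. 25.]
-70 [22. 25. 27.]
-62 [21. 23. 28.]
-54 [23. 27. 30.]
-46 [39. 40. 41.]
-38 [42. 44. 45.]
-30 [45. 47. 48.]
-22 [42. 45. 50.]
-14 [42. 44. 50.]
-6 [ 3.  4. 50.]
2 [3. 4. 4.]
```

It now pivots, at about 25° with its foot on the tray. I'll continue the arc to about 75°, then tighten.

Emit:
{"name": "play_rows", "arguments": {
  "motion": [
    {"dp": [-0.012, -0.097, 0.126], "roll": 0, "jaw": 0.608},
    {"dp": [-0.012, -0.097, 0.126], "roll": 0, "jaw": 0.608},
    {"dp": [-0.015, -0.121, 0.102], "roll": 0, "jaw": 0.608},
    {"dp": [-0.015, -0.121, 0.102], "roll": 0, "jaw": 0.608},
    {"dp": [-0.018, -0.14, 0.072], "roll": 0, "jaw": 0.608},
    {"dp": [-0.018, -0.14, 0.072], "roll": 0, "jaw": 0.608},
    {"dp": [-0.019, -0.152, 0.04], "roll": 0, "jaw": 0.608},
    {"dp": [-0.019, -0.152, 0.04], "roll": 0, "jaw": 0.608},
    {"dp": [0, 0, 0], "roll": 0, "jaw": 0.608}
  ]
}}

```text
t: 9.62
tcp_pos: [422.7, -324.9, 59.4]
tool_rot: [3.141, 0.0, 1.441]
ft_force: [0.4, 0.2, 1.0]
finger_gap: 51.7
finger_force: 3.0
```

```bash
python3 tilt.py 83 wrist | head -16; python3 tilt.py 83 top | head -16;  python3 - <<'E'
from h import *
p=vision.capture("side"); 
for q in vision.regions_of(p,"long_mould")[:2]:
    P=pts(p,q["mask"]); print(q["score"],np.percentile(P,[3,25,50,75,97],axis=0).round().tolist())
p=vision.capture("wrist"); cv2.imwrite("pics/w3.png",p["image"])
E
```

```text
wrist [ 422.7 -324.9   59.4] 51.7 2.9838309064507484 16521
-126 [11. 12. 13.]
-118 [ 4. 12. 13.]
-110 [ 3.  4. 34.]
-102 [ 5. 27. 34.]
-94 [ 4. 19. 34.]
-86 [ 3.  4. 25.]
-78 [3. 4. 4.]
-70 [3. 4. 4.]
-14 [2. 3. 3.]
-6 [ 3.  4. 21.]
2 [ 3.  4. 49.]
10 [ 3.  5. 78.]
18 [ 3. 86. 99.]
26 [3. 4. 4.]
34 [3. 4. 5.]
top [ 422.8 -324.5   59.3] 51.9 2.9242678731679916 499
-126 [11. 14. 15.]
-118 [10. 12. 14.]
-110 [11. 12. 14.]
-102 [11. 13. 21.]
-94 [34. 36. 37.]
2 [2. 4. 5.]
10 [3. 4. 6.]
18 [ 3.  5. 99.]
26 [3. 5. 7.]
74 [3. 4. 6.]
82 [3. 5. 6.]
90 [2. 5. 6.]
98 [3. 5. 7.]
106 [3. 5. 6.]
114 [3. 4. 6.]
0.74 [[402.0, -332.0, 10.0], [413.0, -322.0, 41.0], [424.0, -316.0, 71.0], [437.0, -311.0, 97.0], [450.0, -303.0, 105.0]]
0.69 [[522.0, -137.0, 5.0], [545.0, -114.0, 11.0], [572.0, -100.0, 15.0], [598.0, -89.0, 22.0], [633.0, -78.0, 57.0]]
```

View pics/w3.png

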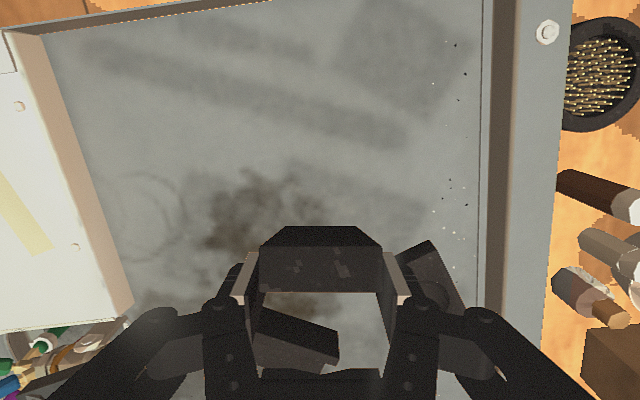

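The wrist picture shows the long mould standing nearly upright between the fingers at (320,255), with the angle at (295,340) and the short mould at (430,280) untouched. I'll tighten, lift and measure the tilt.

Emit:
{"name": "play_rows", "arguments": {
  "motion": [
    {"dp": [0, 0, 0], "roll": 0, "jaw": 0.5},
    {"dp": [0, 0, 0], "roll": 0, "jaw": 0.5},
    {"dp": [0, 0, 0], "roll": 0, "jaw": 0.5},
    {"dp": [0, 0, 0.9], "roll": 0, "jaw": 0.5},
    {"dp": [0, 0, 0.6], "roll": 0, "jaw": 0.5},
    {"dp": [0, 0, 0], "roll": 0, "jaw": 0.5}
  ],
  "newtons": 40
}}

```text
t: 10.62
tcp_pos: [424.5, -325.6, 152.7]
tool_rot: [3.137, 0.004, 1.442]
ft_force: [-0.4, -0.1, -0.9]
finger_gap: 51.3
finger_force: 43.9
```

```bash
cat > fit.py <<'E'
from tilt import *
from scipy.optimize import least_squares
def fit(deg,n,zlo,zhi,amax=45):
    A,t,s=tilt(deg,n,(amax,45)); A=A[(A[:,1]>zlo)&(A[:,1]<zhi)]
    r=least_squares(lambda x:A[:,0]-x[0]-x[1]*A[:,1],[0,0.2],loss="cauchy",f_scale=1.5).x
    k=abs(A[:,0]-r[0]-r[1]*A[:,1])<4; z=A[k,1]
    print(n,t.round(1),"n",k.sum(),"of",len(A),"lean deg",np.degrees(np.arctan(r[1])).round(1),"along at tcp z",r[0].round(1),"z rel",np.percentile(z,[0.5,99.5]).round(1))
if __name__=="__main__":
    deg=float(sys.argv[1])
    for n in("wrist","side"): fit(deg,n,-75,45)
E
python3 fit.py 82.8; python3 tilt.py 82.8 wrist|awk 'NR==1||($1>-60&&$1<60)'
```

```text
wrist [ 424.5 -325.6  152.7] n 2369 of 4897 lean deg 11.5 along at tcp z 5.1 z rel [-45.4  43.3]
side [ 423.4 -324.5  150.2] n 269 of 326 lean deg 17.1 along at tcp z 7.6 z rel [-55.1  43.1]
wrist [ 422.5 -323.7  148.4] 50.8 43.8275420665741 9198
-46 [3. 4. 4.]
-38 [3. 3. 5.]
-30 [3. 4. 4.]
-22 [3. 4. 4.]
-14 [3. 4. 5.]
-6 [  3.   4. 116.]
2 [  3.   5. 144.]
10 [  3. 153. 169.]
18 [  3. 183. 188.]
26 [3. 4. 5.]
34 [3. 3. 4.]
42 [3. 4. 5.]
50 [3. 4. 4.]
58 [3. 4. 4.]
```

```bash
python3 - <<'E'
from h import *
s=ctrl.observe(); print(s["tcp_pos"],s["tool_rot"])
for n in("top","side"):
    P=pts(vision.capture(n))
    k=(P[:,2]>70)&(P[:,0]>440)&(P[:,0]<760)&(P[:,1]>-330)&(P[:,1]<30)&(P[:,2]<400)
    Q=P[k]; d=np.hypot(Q[:,0]-642,Q[:,1]+98); o=np.argsort(d)
    print(n,len(Q)); 
    g=np.round(Q/20)*20; u,c=np.unique(g[d<170],axis=0,return_counts=True); print(u[c>5][:30].astype(int).tolist())
E
```

```text
[ 421.93421559 -323.2187358   147.42287064] [-3.13940729e+00 -1.61192648e-03  1.44200513e+00]
top 5024
[[720, -240, 80], [720, -240, 100], [720, -240, 120], [720, -240, 140], [720, -240, 160], [720, -240, 180], [720, -240, 200], [720, -220, 80], [720, -220, 100], [720, -220, 120], [720, -220, 140], [720, -220, 160], [720, -220, 180], [720, -220, 200], [720, -200, 80], [720, -200, 100], [720, -200, 120], [720, -200, 140], [720, -200, 160], [720, -200, 180], [720, -200, 200], [720, -160, 80], [720, -140, 80], [720, -140, 100], [720, -120, 80], [720, -120, 100], [720, -120, 120], [720, -100, 80], [720, -100, 100], [720, -100, 120]]
side 4890
[[720, -240, 200], [720, -220, 80], [720, -220, 100], [720, -220, 120], [720, -220, 140], [720, -220, 160], [720, -220, 180], [720, -220, 200], [720, -200, 80], [720, -200, 100], [720, -200, 120], [720, -200, 140], [720, -200, 160], [720, -200, 180], [720, -200, 200], [740, -200, 80], [740, -200, 100], [740, -200, 120], [740, -200, 140], [740, -200, 160], [740, -200, 180], [740, -200, 200], [740, -180, 80], [740, -180, 100], [740, -180, 120], [740, -180, 140], [740, -180, 160], [740, -180, 180], [740, -180, 200], [760, -220, 180]]
```

Emit:
{"name": "play_rows", "arguments": {
  "motion": [
    {"dp": [0.366, 0.376, 0.02], "roll": -0.9, "jaw": 0.5},
    {"dp": [0.366, 0.376, 0.02], "roll": -0.9, "jaw": 0.5},
    {"dp": [0.366, 0.376, 0.02], "roll": -0.9, "jaw": 0.5},
    {"dp": [0.366, 0.376, 0.02], "roll": -0.9, "jaw": 0.5},
    {"dp": [0.366, 0.376, 0.02], "roll": -0.9, "jaw": 0.5},
    {"dp": [0.366, 0.376, 0.02], "roll": -0.9, "jaw": 0.5},
    {"dp": [0.366, 0.376, 0.02], "roll": -0.9, "jaw": 0.5},
    {"dp": [0.366, 0.376, 0.02], "roll": -0.9, "jaw": 0.5},
    {"dp": [0.366, 0.376, 0.02], "roll": -0.9, "jaw": 0.5},
    {"dp": [0.366, 0.376, 0.02], "roll": -0.9, "jaw": 0.5},
    {"dp": [0, 0, 0], "roll": 0, "jaw": 0.5},
    {"dp": [0, 0, 0], "roll": 0, "jaw": 0.5},
    {"dp": [0, 0, 0], "roll": 0, "jaw": 0.5}
  ]
}}

```text
t: 12.5
tcp_pos: [641.5, -99.1, 160.6]
tool_rot: [-3.141, 0.001, 0.185]
ft_force: [0.4, -0.2, -2.2]
finger_gap: 51.2
finger_force: 43.7
```

```bash
python3 fit.py 10.7; python3 - <<'E'
from h import *
s=ctrl.observe(); print(s["t"],s["tcp_pos"],s["tool_rot"])
for n in("wrist","side"):
    p=vision.capture(n); cv2.imwrite(f"pics/{n}4.png",p["image"])
    for q in vision.regions_of(p,"rack")[:1]:
        P=pts(p,q["mask"]); B=P[(P[:,2]>8)&(P[:,2]<16)][:,:2]; print(n,q["score"],len(B),cv2.minAreaRect(B.astype(np.float32)))
        Q=np.array([[np.cos(.187),np.sin(.187)],[-np.sin(.187),np.cos(.187)]])@(P[:,:2]-[576.6,-110.9]).T
        for lo,hi in((33,48),(52,64)):
            k=(P[:,2]>lo)&(P[:,2]<hi); print(lo,np.histogram(Q[0][k],bins=np.arange(-66,70,6))[0],np.percentile(Q[1][k],[3,97]).round(1))
    for q in vision.regions_of(p,"long_mould")[:1]:
        P=pts(p,q["mask"]); print(n,q["score"],np.percentile(P,[1,50,99],axis=0).round(1).tolist())
E
```

```text
wrist [641.5 -99.1 160.6] n 2322 of 4957 lean deg 10.9 along at tcp z 5.9 z rel [-45.1  43.3]
side [641.7 -99.2 160.9] n 54 of 78 lean deg 25.7 along at tcp z -5.0 z rel [-45.9  44.8]
12.6 [641.85533154 -99.12205589 161.06432208] [-3.14150324e+00  3.80969281e-04  1.84775754e-01]
wrist 0.58 1580 ((615.869140625, -105.23269653320312), (43.15424346923828, 63.95903396606445), 10.693215370178223)
33 [  0   0  12 261   3   0   0   0   0   0   0   0   0   0   0   0   0   0
   0   0  37   0] [-18.   14.6]
52 [  0   0   0   0   0   0   0   0   0   0   0   0   0   0   0   0   0   0
   0   0 291  36] [-18.4  14.9]
wrist 0.7 [[598.8, -124.1, 12.1], [613.6, -104.5, 19.1], [638.1, -85.8, 58.6]]
side 0.78 422 ((577.5031127929688, -109.01467895507812), (119.53119659423828, 66.81905364990234), 10.414687156677246)
33 [ 0  0  1 24  4  0  0  0  1  9  1  0  2 21 10  0  0  0  0 11  3  0] [-9.4 19.7]
52 [ 0  0  0  0  0  0  0  0  0  2 22  0  0  0  0  0  0  0  0  0 25  5] [-10.1  18.6]
side 0.85 [[613.6, -229.7, -0.4], [635.7, -75.5, 158.6], [664.2, -65.8, 207.3]]
```

View pics/side4.png

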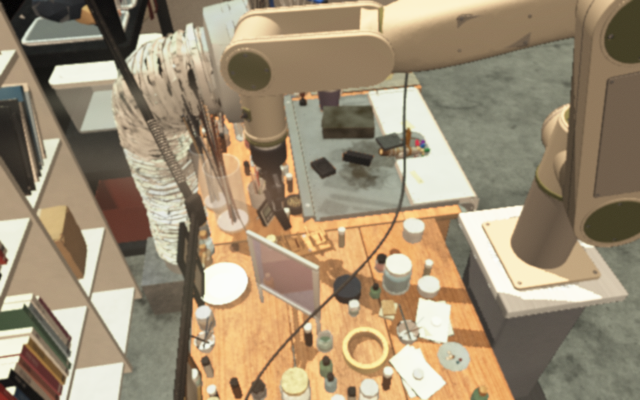

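The side picture shows the arm holding the mould over the rack at (270,185), with the frame at (285,270) well clear. I'll enter the slot along its 15° axis.

Emit:
{"name": "play_rows", "arguments": {
  "motion": [
    {"dp": [0.075, 0.012, 0], "roll": 0, "jaw": 0.5},
    {"dp": [-0.044, -0.008, -0.167], "roll": 0, "jaw": 0.5},
    {"dp": [-0.088, -0.017, -0.333], "roll": 0, "jaw": 0.5},
    {"dp": [-0.088, -0.017, -0.333], "roll": 0, "jaw": 0.5},
    {"dp": [-0.044, -0.008, -0.167], "roll": 0, "jaw": 0.5},
    {"dp": [-0.044, -0.008, -0.167], "roll": 0, "jaw": 0.5},
    {"dp": [0, 0, 0], "roll": 0, "jaw": 0.5},
    {"dp": [0, 0, 0], "roll": 0, "jaw": 0.5}
  ]
}}

```text
t: 13.9
tcp_pos: [629.0, -101.3, 92.1]
tool_rot: [3.141, -0.001, 0.185]
ft_force: [0.1, 0.2, -3.0]
finger_gap: 51.0
finger_force: 43.7
```

```bash
python3 - <<'E'
from h import *
s=ctrl.observe(); print(s["t"],s["tcp_pos"],s["ft_force"],s["moment"])
for n in("wrist","top"):
    P=pts(vision.capture(n)); c,v=np.cos(.187),np.sin(.187)
    x=(P[:,0]-576.6)*c+(P[:,1]+110.9)*v; y=-(P[:,0]-576.6)*v+(P[:,1]+110.9)*c
    k=(abs(y)<14)&(x>0)&(x<90)&(P[:,2]>8)&(P[:,2]<175)
    for lo in range(0,90,4):
        z=P[k&(x>=lo)&(x<lo+4),2]
        if len(z)>3: print(n,lo,len(z),np.percentile(z,[2,50,98]).round())
p=vision.capture("wrist"); cv2.imwrite("pics/w5.png",p["image"])
E
```

```text
13.9 [ 629.01982495 -101.30954848   92.08211595] [ 0.10797012  0.21979387 -2.96329672] [-0.03881403 -0.04921305  0.01970276]
wrist 32 27 [15. 16. 17.]
wrist 36 81 [15. 17. 18.]
wrist 40 25 [37. 38. 39.]
wrist 44 57 [39. 46. 51.]
wrist 48 269 [10. 12. 61.]
wrist 52 662 [ 11.  65. 138.]
wrist 56 1416 [ 10.  88. 137.]
wrist 60 945 [  9. 134. 136.]
wrist 64 862 [105. 133. 135.]
wrist 68 952 [116. 132. 134.]
wrist 72 236 [128. 131. 133.]
top 4 7 [24. 26. 29.]
top 8 44 [24. 35. 43.]
top 12 25 [42. 45. 48.]
top 16 16 [44. 45. 46.]
top 24 38 [20. 49. 56.]
top 28 37 [17. 50. 60.]
top 32 20 [17. 54. 59.]
top 36 34 [53. 65. 94.]
top 40 27 [ 57.  92. 104.]
top 44 8 [ 62. 102. 106.]
top 48 5 [101. 105. 109.]
```

View pics/w5.png

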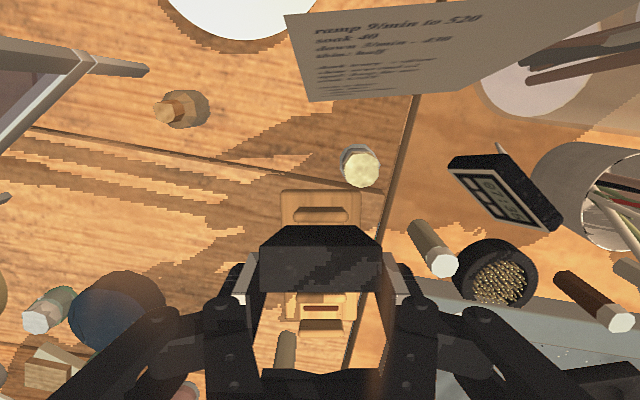

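The wrist picture shows the mould's top at (320,245) just in front of the rear rest at (320,210), and it's entering cleanly. I'll carry on down with force checks.

Emit:
{"name": "play_rows", "arguments": {
  "motion": [
    {"dp": [-0.03, -0.006, -0.083], "roll": 0, "jaw": 0.5},
    {"dp": [-0.03, -0.006, -0.083], "roll": 0, "jaw": 0.5},
    {"dp": [-0.026, -0.005, -0.083], "roll": 0, "jaw": 0.5},
    {"dp": [0, 0, 0], "roll": 0, "jaw": 0.5}
  ]
}}

```text
t: 14.55
tcp_pos: [622.4, -102.1, 75.3]
tool_rot: [-3.141, 0.001, 0.185]
ft_force: [-0.8, -0.5, -2.0]
finger_gap: 51.3
finger_force: 43.7
```

Emit:
{"name": "play_rows", "arguments": {
  "motion": [
    {"dp": [-0.013, -0.002, -0.05], "roll": 0, "jaw": 0.5},
    {"dp": [0, 0, 0], "roll": 0, "jaw": 0.5}
  ]
}}

```text
t: 14.8
tcp_pos: [622.3, -102.3, 73.1]
tool_rot: [-3.141, 0.0, 0.185]
ft_force: [0.2, -0.8, -1.8]
finger_gap: 50.7
finger_force: 43.7
```

Emit:
{"name": "play_rows", "arguments": {
  "motion": [
    {"dp": [0, 0, -0.03], "roll": 0, "jaw": 0.5},
    {"dp": [0, 0, 0], "roll": 0, "jaw": 0.5}
  ]
}}

```text
t: 15.05
tcp_pos: [623.1, -102.3, 72.4]
tool_rot: [3.141, -0.001, 0.185]
ft_force: [-0.8, 0.2, 2.4]
finger_gap: 50.9
finger_force: 44.2
```

The mould has touched the floor. I'll loosen and straighten its lean a little, then retighten and slide the foot back into the corner.

Emit:
{"name": "play_rows", "arguments": {
  "motion": [
    {"dp": [0, 0, 0], "roll": 0, "jaw": 0.6},
    {"dp": [0, 0, 0], "roll": 0, "jaw": 0.607},
    {"dp": [0, 0, 0], "roll": 0, "jaw": 0.608},
    {"dp": [-0.05, -0.009, 0], "roll": 0, "jaw": 0.608},
    {"dp": [-0.05, -0.009, 0.01], "roll": 0, "jaw": 0.608},
    {"dp": [0, 0, 0], "roll": 0, "jaw": 0.608}
  ]
}}

```text
t: 15.8
tcp_pos: [616.4, -103.6, 72.3]
tool_rot: [3.141, -0.0, 0.185]
ft_force: [1.5, -0.7, 4.0]
finger_gap: 52.0
finger_force: 3.3
```

Emit:
{"name": "play_rows", "arguments": {
  "motion": [
    {"dp": [0, 0, 0], "roll": 0, "jaw": 0.5},
    {"dp": [0, 0, 0], "roll": 0, "jaw": 0.5},
    {"dp": [0, 0, 0.03], "roll": 0, "jaw": 0.5},
    {"dp": [0.04, 0.008, 0], "roll": 0, "jaw": 0.5},
    {"dp": [0.03, 0.006, 0], "roll": 0, "jaw": 0.5},
    {"dp": [0, 0, 0], "roll": 0, "jaw": 0.5}
  ]
}}

```text
t: 16.55
tcp_pos: [620.4, -102.5, 73.4]
tool_rot: [-3.141, 0.001, 0.185]
ft_force: [0.2, -0.2, -1.5]
finger_gap: 51.1
finger_force: 41.9
```

```bash
cat > topf.py <<'E'
from h import *
import sys
X0=float(sys.argv[1])  # rack x window start
s=ctrl.observe(); print(round(s["t"],2),s["tcp_pos"].round(1),s["ft_force"].round(1))
c,v=np.cos(.187),np.sin(.187)
for n in("wrist","top"):
    P=pts(vision.capture(n))
    x=(P[:,0]-576.6)*c+(P[:,1]+110.9)*v; y=-(P[:,0]-576.6)*v+(P[:,1]+110.9)*c
    k=(abs(y)<16)&(x>X0)&(x<X0+85)&(P[:,2]>8)&(P[:,2]<145)
    h=P[k,2].max() if k.any() else 0
    print(n,[(lo,*np.percentile(P[k&(x>=lo)&(x<lo+4),2],[3,50,97]).round().astype(int).tolist()) for lo in np.arange(X0,X0+85,4) if (k&(x>=lo)&(x<lo+4)).sum()>3])
E
python3 topf.py 20
```

```text
16.55 [ 620.4 -102.5   73.4] [ 0.2 -0.2 -1.5]
wrist [(np.float64(44.0), 39, 119, 120), (np.float64(48.0), 11, 118, 119), (np.float64(52.0), 11, 78, 118), (np.float64(56.0), 11, 87, 117), (np.float64(60.0), 10, 114, 116), (np.float64(64.0), 112, 114, 116), (np.float64(80.0), 13, 22, 24), (np.float64(84.0), 10, 17, 22)]
top [(np.float64(20.0), 32, 35, 38), (np.float64(24.0), 30, 34, 41), (np.float64(28.0), 33, 38, 63), (np.float64(32.0), 36, 65, 82), (np.float64(36.0), 38, 45, 89)]
```

Emit:
{"name": "play_rows", "arguments": {
  "motion": [
    {"dp": [0.03, 0.006, 0], "roll": 0, "jaw": 0.5},
    {"dp": [0, 0, 0], "roll": 0, "jaw": 0.5}
  ]
}}

```text
t: 16.9
tcp_pos: [622.4, -102.2, 73.9]
tool_rot: [-3.142, 0.0, 0.185]
ft_force: [-0.5, -0.3, -2.0]
finger_gap: 50.8
finger_force: 41.9
```

Emit:
{"name": "play_rows", "arguments": {
  "motion": [
    {"dp": [0.03, 0.006, 0], "roll": 0, "jaw": 0.5},
    {"dp": [0, 0, 0], "roll": 0, "jaw": 0.5}
  ]
}}

```text
t: 17.15
tcp_pos: [623.8, -101.9, 73.7]
tool_rot: [-3.141, 0.001, 0.185]
ft_force: [-3.7, -0.9, -1.0]
finger_gap: 51.0
finger_force: 42.1
```

Emit:
{"name": "play_rows", "arguments": {
  "motion": [
    {"dp": [-0.005, 0, -0.03], "roll": 0, "jaw": 0.5},
    {"dp": [-0.003, 0, -0.012], "roll": 0, "jaw": 0.5},
    {"dp": [0, 0, 0], "roll": 0, "jaw": 0.6},
    {"dp": [0, 0, 0], "roll": 0, "jaw": 0.608},
    {"dp": [0.04, 0.008, -0.01], "roll": 0, "jaw": 0.608},
    {"dp": [0.03, 0.006, 0], "roll": 0, "jaw": 0.608},
    {"dp": [0, 0, 0], "roll": 0, "jaw": 0.608}
  ]
}}

```text
t: 18.02
tcp_pos: [628.3, -100.9, 70.7]
tool_rot: [3.142, -0.0, 0.185]
ft_force: [0.4, 0.2, -2.1]
finger_gap: 51.8
finger_force: 2.8
```

```bash
python3 topf.py 20
```

```text
18.02 [ 628.3 -100.9   70.7] [ 0.4  0.2 -2.1]
wrist [(np.float64(48.0), 11, 12, 20), (np.float64(52.0), 11, 58, 117), (np.float64(56.0), 11, 68, 117), (np.float64(60.0), 9, 114, 115), (np.float64(64.0), 90, 113, 114), (np.float64(68.0), 99, 111, 113), (np.float64(72.0), 108, 110, 112), (np.float64(80.0), 21, 22, 24), (np.float64(84.0), 10, 17, 24)]
top [(np.float64(20.0), 33, 33, 35), (np.float64(24.0), 31, 35, 42), (np.float64(28.0), 31, 35, 42), (np.float64(32.0), 34, 41, 71), (np.float64(36.0), 36, 60, 81), (np.float64(40.0), 43, 80, 86), (np.float64(44.0), 82, 85, 88), (np.float64(48.0), 86, 91, 95)]
```

```bash
cat > plane.py <<'E'
from h import *
import sys
xlo,xhi,zlo,zhi=map(float,sys.argv[1:5])
c,v=np.cos(.187),np.sin(.187)
P=pts(vision.capture("wrist"))
x=(P[:,0]-576.6)*c+(P[:,1]+110.9)*v; y=-(P[:,0]-576.6)*v+(P[:,1]+110.9)*c; z=P[:,2]
def fit(k,nm,ax):
    for _ in range(6):
        A=np.c_[x[k],y[k],z[k]]; m=A.mean(0); n=np.linalg.svd(A-m,full_matrices=False)[2][2]; n*=np.sign(n[ax])
        k=k0&(abs((np.c_[x,y,z]-m)@n)<1.5)
    print(nm,k.sum(),"n",n.round(3),"angle xz",np.degrees(np.arctan2(n[0],n[2])).round(1),"x",np.percentile(x[k],[.5,99.5]).round(1),"y",np.percentile(y[k],[.5,99.5]).round(1),"z",np.percentile(z[k],[.5,99.5]).round(1))
k0=(x>xlo)&(x<xhi)&(z>zlo)&(z<zhi)&(abs(y)<24); fit(k0,"top face",2)
k0=(x>xlo)&(x<xhi+3)&(z>62)&(z<zlo-3)&(abs(y)<14); fit(k0,"back face",0)
s=ctrl.observe(); print(s["tcp_pos"].round(1))
E
python3 plane.py 50 77 106 120
```

```text
top face 5422 n [0.339 0.001 0.941] angle xz 19.8 x [53.8 72.3] y [-23.8  23.7] z [109.2 117.4]
back face 405 n [ 0.942 -0.    -0.337] angle xz 109.7 x [56.9 69.8] y [-13.8  13.9] z [ 66.8 102.8]
[ 628.  -100.9   70.7]
```

Plane fits give a lean of 19.7°, so the foot is about 3 mm short of the rest. I'll pull the top forward more, then retighten and push the foot into the corner.

Emit:
{"name": "play_rows", "arguments": {
  "motion": [
    {"dp": [-0.07, -0.013, 0.018], "roll": 0, "jaw": 0.608},
    {"dp": [-0.07, -0.013, 0.015], "roll": 0, "jaw": 0.608},
    {"dp": [-0.07, -0.013, 0.012], "roll": 0, "jaw": 0.608},
    {"dp": [0, 0, 0], "roll": 0, "jaw": 0.5},
    {"dp": [0, 0, 0], "roll": 0, "jaw": 0.5}
  ]
}}

```text
t: 18.8
tcp_pos: [615.5, -103.5, 73.8]
tool_rot: [3.141, -0.0, 0.185]
ft_force: [-0.6, 0.1, -0.2]
finger_gap: 50.9
finger_force: 42.8
```

```bash
python3 plane.py 35 70 108 124
```

```text
top face 5309 n [0.256 0.002 0.967] angle xz 14.9 x [40.3 59.2] y [-23.8  23.8] z [112.9 119.4]
back face 798 n [ 0.968  0.    -0.25 ] angle xz 104.5 x [45.9 56.9] y [-13.9  13.9] z [ 62.9 104.8]
[ 615.6 -103.5   73.8]
```

Lean is now 14.7°, as the slot wants, with the foot 8 mm forward. I'll hold it tight and slide straight back to the rest.

Emit:
{"name": "play_rows", "arguments": {
  "motion": [
    {"dp": [0.04, 0.008, 0.01], "roll": 0, "jaw": 0.5},
    {"dp": [0.04, 0.008, 0], "roll": 0, "jaw": 0.5},
    {"dp": [0.025, 0.005, 0], "roll": 0, "jaw": 0.5},
    {"dp": [0, 0, 0], "roll": 0, "jaw": 0.5}
  ]
}}

```text
t: 19.35
tcp_pos: [621.7, -102.0, 73.9]
tool_rot: [-3.142, 0.0, 0.185]
ft_force: [-0.6, -0.1, -2.7]
finger_gap: 50.6
finger_force: 42.6
```

Emit:
{"name": "play_rows", "arguments": {
  "motion": [
    {"dp": [0.02, 0.004, 0], "roll": 0, "jaw": 0.5},
    {"dp": [0, 0, 0], "roll": 0, "jaw": 0.5}
  ]
}}

```text
t: 19.6
tcp_pos: [622.9, -101.8, 74.1]
tool_rot: [-3.142, -0.0, 0.185]
ft_force: [-0.3, -0.3, -2.0]
finger_gap: 51.5
finger_force: 42.6
```

Emit:
{"name": "play_rows", "arguments": {
  "motion": [
    {"dp": [0.02, 0.004, 0], "roll": 0, "jaw": 0.5},
    {"dp": [0, 0, 0], "roll": 0, "jaw": 0.5}
  ]
}}

```text
t: 19.85
tcp_pos: [624.1, -101.6, 74.1]
tool_rot: [-3.142, 0.0, 0.185]
ft_force: [-0.7, -0.0, -2.5]
finger_gap: 51.2
finger_force: 42.6
```

Emit:
{"name": "play_rows", "arguments": {
  "motion": [
    {"dp": [0.02, 0.004, 0], "roll": 0, "jaw": 0.5},
    {"dp": [0, 0, 0], "roll": 0, "jaw": 0.5}
  ]
}}

```text
t: 20.1
tcp_pos: [624.9, -101.4, 74.0]
tool_rot: [-3.142, 0.001, 0.185]
ft_force: [-2.2, -0.3, -0.9]
finger_gap: 50.9
finger_force: 42.7
```

Emit:
{"name": "play_rows", "arguments": {
  "motion": [
    {"dp": [-0.003, 0, -0.02], "roll": 0, "jaw": 0.5},
    {"dp": [0, 0, -0.015], "roll": 0, "jaw": 0.5},
    {"dp": [0, 0, 0], "roll": 0, "jaw": 0.5}
  ]
}}

```text
t: 20.48
tcp_pos: [624.7, -101.6, 72.1]
tool_rot: [3.141, 0.001, 0.185]
ft_force: [-4.6, -1.1, 3.2]
finger_gap: 51.0
finger_force: 43.2
```

Emit:
{"name": "play_rows", "arguments": {
  "motion": [
    {"dp": [0, 0, 0], "roll": 0, "jaw": 0.6},
    {"dp": [0, 0, 0], "roll": 0, "jaw": 0.61},
    {"dp": [0, 0, 0], "roll": 0, "jaw": 0.64},
    {"dp": [0, 0, 0], "roll": 0, "jaw": 0.75},
    {"dp": [0, 0, 0], "roll": 0, "jaw": 0.75}
  ]
}}

```text
t: 21.1
tcp_pos: [625.3, -101.3, 72.1]
tool_rot: [3.142, -0.0, 0.185]
ft_force: [-0.2, 0.8, 0.2]
finger_gap: 64.3
finger_force: 0.0
```

```bash
python3 plane.py 42 76 106 122
```

```text
top face 5242 n [0.269 0.003 0.963] angle xz 15.6 x [49.7 68.6] y [-23.7  23.7] z [110.1 117. ]
back face 739 n [ 0.964  0.003 -0.265] angle xz 105.4 x [55.1 66.4] y [-13.9  13.8] z [ 62.2 102.9]
[ 625.2 -101.4   72.1]
```

Emit:
{"name": "play_rows", "arguments": {
  "motion": [
    {"dp": [0, 0, 0.3], "roll": 0, "jaw": 0.8},
    {"dp": [0, 0, 0.8], "roll": 0, "jaw": 0.8},
    {"dp": [0, 0, 0.8], "roll": 0, "jaw": 0.8},
    {"dp": [0, 0, 0], "roll": 0, "jaw": 0.8}
  ]
}}

```text
t: 21.65
tcp_pos: [628.7, -102.2, 193.9]
tool_rot: [3.137, -0.01, 0.185]
ft_force: [0.4, 0.0, -0.3]
finger_gap: 68.0
finger_force: 0.0
```

```bash
python3 - <<'E'
from h import *
p=vision.capture("wrist"); P=pts(p); c,v=np.cos(.187),np.sin(.187)
x=(P[:,0]-576.6)*c+(P[:,1]+110.9)*v; y=-(P[:,0]-576.6)*v+(P[:,1]+110.9)*c; z=P[:,2]
for nm,a,b,lo,hi in(("mould top",48,70,106,120),("rest top",50,66,54,64),("base rear",48,60,8,15),("front rest",-16,6,50,64),("front lip",-60,-35,33,48)):
    k=(x>a)&(x<b)&(z>lo)&(z<hi)&(abs(y)<45); print(nm,k.sum(),np.percentile(x[k],[1,99]).round(1) if k.any() else "",np.percentile(y[k],[1,99]).round(1) if k.any() else "")
p=vision.capture("top"); P=pts(p)
for q in vision.regions_of(p,"short_mould")[:1]:
    Q=pts(p,q["mask"]); T=Q[(Q[:,2]>18)&(Q[:,2]<28)]; print(q["score"],cv2.minAreaRect(T[:,:2].astype(np.float32)))
k=(P[:,1]>-400)&(P[:,1]<-330)
for a in range(500,580,6): print(a,np.percentile(P[k&(P[:,0]>=a)&(P[:,0]<a+6),2],[10,50,90]).round(),end=" ")
E
```

```text
mould top 1673 [49.9 68.1] [-26.2  24.8]
rest top 247 [55.1 60.5] [-18.6  15.3]
base rear 578 [48.1 59.9] [-32.8  29.4]
front rest 274 [-7.5 -1.5] [-18.8  15.4]
front lip 284 [-49.5 -42.1] [-19.1  15.6]
0.74 ((487.8594055175781, -394.7717590332031), (49.637332916259766, 70.7850570678711), 21.79923439025879)
500 [ 3. 15. 24.] 506 [ 3.  5. 24.] 512 [3. 5. 9.] 518 [3. 5. 7.] 524 [3. 4. 6.] 530 [3. 6. 8.] 536 [ 6. 13. 24.] 542 [26. 28. 30.] 548 [26. 28. 30.] 554 [26. 28. 30.] 560 [27. 29. 31.] 566 [27. 29. 30.] 572 [1. 2. 2.] 578 [-1.  1.  2.]
```

The long mould is in at 15.5° lean, about 1 mm off centre, and against the rest. Now the short mould.

Emit:
{"name": "play_rows", "arguments": {
  "motion": [
    {"dp": [-0.187, -0.347, 0], "roll": 0.974, "jaw": 0.8},
    {"dp": [-0.187, -0.347, 0], "roll": 0.974, "jaw": 0.8},
    {"dp": [-0.187, -0.347, 0], "roll": 0.974, "jaw": 0.8},
    {"dp": [-0.187, -0.347, 0], "roll": 0.974, "jaw": 0.8},
    {"dp": [-0.187, -0.347, 0], "roll": 0.974, "jaw": 0.8},
    {"dp": [-0.187, -0.347, 0], "roll": 0.974, "jaw": 0.8},
    {"dp": [-0.187, -0.347, 0], "roll": 0.974, "jaw": 0.8},
    {"dp": [-0.187, -0.347, 0], "roll": 0.974, "jaw": 0.8},
    {"dp": [-0.187, -0.347, 0], "roll": 0.974, "jaw": 0.8},
    {"dp": [-0.187, -0.347, 0], "roll": 0.974, "jaw": 0.8},
    {"dp": [-0.187, -0.347, 0], "roll": 0.974, "jaw": 0.8},
    {"dp": [-0.187, -0.347, 0], "roll": 0.974, "jaw": 0.8},
    {"dp": [-0.187, -0.347, 0], "roll": 0.974, "jaw": 0.8},
    {"dp": [0, 0, -0.8], "roll": 0, "jaw": 0.8},
    {"dp": [0, 0, -0.4], "roll": 0, "jaw": 0.8},
    {"dp": [0, 0, 0], "roll": 0, "jaw": 0.8},
    {"dp": [0, 0, 0], "roll": 0, "jaw": 0.8}
  ]
}}

```text
t: 23.92
tcp_pos: [479.4, -372.1, 114.5]
tool_rot: [3.142, 0.0, 1.953]
ft_force: [0.3, -0.4, 1.0]
finger_gap: 68.2
finger_force: 0.0
```

```bash
python3 - <<'E'
from h import *
s=ctrl.observe(); print(s["t"],s["tcp_pos"],s["tool_rot"],s["finger_gap"])
p=vision.capture("wrist"); cv2.imwrite("pics/w6.png",p["image"])
for q in vision.regions_of(p,"short_mould")[:2]:
    P=pts(p,q["mask"]); T=P[(P[:,2]>17)&(P[:,2]<27)]; print(q["score"],q["uv"],cv2.minAreaRect(T[:,:2].astype(np.float32)),np.median(T[:,2]))
E
```

```text
23.925 [ 479.3762623  -372.0605401   114.53213806] [3.14154035e+00 8.33756800e-05 1.95338162e+00] 68.16557814068894
0.69 [319.9, 217.9] ((488.6747741699219, -395.78912353515625), (50.038856506347656, 69.58931732177734), 21.88204002380371) 21.679321611159708
```

Emit:
{"name": "play_rows", "arguments": {
  "motion": [
    {"dp": [0, 0, -0.8], "roll": 0, "jaw": 0.8},
    {"dp": [0, 0, -0.8], "roll": 0, "jaw": 0.8},
    {"dp": [0, 0, -0.4], "roll": 0, "jaw": 0.8},
    {"dp": [0, 0, -0.2], "roll": 0, "jaw": 0.8},
    {"dp": [0, 0, 0], "roll": 0, "jaw": 0.8},
    {"dp": [0, 0, 0], "roll": 0, "jaw": 0.5},
    {"dp": [0, 0, 0], "roll": 0, "jaw": 0.5},
    {"dp": [0, 0, 0], "roll": 0, "jaw": 0.5},
    {"dp": [0, 0, 0], "roll": 0, "jaw": 0.5}
  ],
  "newtons": 20
}}

```text
t: 25.15
tcp_pos: [480.5, -373.3, -15.8]
tool_rot: [3.14, 0.003, 1.953]
ft_force: [-0.3, 0.4, 7.2]
finger_gap: 49.5
finger_force: 21.8
```

Emit:
{"name": "play_rows", "arguments": {
  "motion": [
    {"dp": [0, 0, 0], "roll": 0, "jaw": 0.585},
    {"dp": [0, 0, 0], "roll": 0, "jaw": 0.585}
  ]
}}

```text
t: 25.4
tcp_pos: [480.5, -373.3, -16.0]
tool_rot: [3.14, 0.003, 1.953]
ft_force: [-0.5, -0.3, 6.9]
finger_gap: 49.9
finger_force: 6.7
```

Emit:
{"name": "play_rows", "arguments": {
  "motion": [
    {"dp": [0, 0, 0], "roll": 0, "jaw": 0.5862},
    {"dp": [0, 0, 0], "roll": 0, "jaw": 0.5862}
  ]
}}

```text
t: 25.65
tcp_pos: [480.5, -373.3, -16.0]
tool_rot: [3.14, 0.003, 1.953]
ft_force: [-0.8, -0.2, 6.2]
finger_gap: 50.2
finger_force: 4.3
```

Emit:
{"name": "play_rows", "arguments": {
  "motion": [
    {"dp": [0, 0, 0], "roll": 0, "jaw": 0.5872},
    {"dp": [0, 0, 0], "roll": 0, "jaw": 0.5872}
  ]
}}

```text
t: 25.9
tcp_pos: [480.0, -372.6, -17.1]
tool_rot: [3.141, 0.002, 1.953]
ft_force: [1.6, -1.0, 0.9]
finger_gap: 50.0
finger_force: 0.7
```

Emit:
{"name": "play_rows", "arguments": {
  "motion": [
    {"dp": [0, 0, 0], "roll": 0, "jaw": 0.5867},
    {"dp": [0.014, -0.034, 0.127], "roll": 0, "jaw": 0.5867},
    {"dp": [0.014, -0.034, 0.127], "roll": 0, "jaw": 0.5867},
    {"dp": [0.025, -0.063, 0.113], "roll": 0, "jaw": 0.5867},
    {"dp": [0.025, -0.063, 0.113], "roll": 0, "jaw": 0.5867},
    {"dp": [0, 0, 0], "roll": 0, "jaw": 0.5867}
  ]
}}

```text
t: 26.65
tcp_pos: [484.6, -384.6, 11.9]
tool_rot: [3.141, 0.002, 1.953]
ft_force: [-0.2, -0.4, -0.5]
finger_gap: 49.9
finger_force: 0.0
```

```bash
python3 tilt.py 111.9 wrist | awk 'NR==1||($1>-90&&$1<40)'
```

```text
wrist [ 484.6 -384.6   11.9] 49.9 0.0 24102
-86 [3. 4. 4.]
-78 [3. 4. 4.]
-70 [3. 4. 4.]
-62 [3. 4. 4.]
-46 [21. 22. 22.]
-38 [21. 22. 23.]
-30 [18. 21. 22.]
-22 [13. 17. 21.]
-14 [12. 14. 19.]
-6 [13. 15. 20.]
2 [17. 21. 22.]
10 [21. 22. 23.]
18 [13. 22. 22.]
26 [ 3.  4. 18.]
34 [3. 3. 4.]
```

It slipped out and lies flat again, unmoved. I'll regrasp with a slightly firmer grip.

Emit:
{"name": "play_rows", "arguments": {
  "motion": [
    {"dp": [0, 0, 0], "roll": 0, "jaw": 0.7},
    {"dp": [-0.039, 0.097, -0.2], "roll": 0, "jaw": 0.7},
    {"dp": [-0.039, 0.097, -0.24], "roll": 0, "jaw": 0.7},
    {"dp": [0, 0, 0], "roll": 0, "jaw": 0.7},
    {"dp": [0, 0, 0], "roll": 0, "jaw": 0.5},
    {"dp": [0, 0, 0], "roll": 0, "jaw": 0.5},
    {"dp": [0, 0, 0], "roll": 0, "jaw": 0.5},
    {"dp": [0, 0, 0], "roll": 0, "jaw": 0.585},
    {"dp": [0, 0, 0], "roll": 0, "jaw": 0.5858},
    {"dp": [0, 0, 0], "roll": 0, "jaw": 0.5858}
  ]
}}

```text
t: 27.95
tcp_pos: [479.4, -372.3, -15.3]
tool_rot: [3.141, 0.001, 1.953]
ft_force: [0.3, -0.9, -0.0]
finger_gap: 50.0
finger_force: 0.1
```

Emit:
{"name": "play_rows", "arguments": {
  "motion": [
    {"dp": [0.014, -0.034, 0.127], "roll": 0, "jaw": 0.5858},
    {"dp": [0.014, -0.034, 0.127], "roll": 0, "jaw": 0.5858},
    {"dp": [0.025, -0.063, 0.113], "roll": 0, "jaw": 0.5858},
    {"dp": [0.025, -0.063, 0.113], "roll": 0, "jaw": 0.5858},
    {"dp": [0, 0, 0], "roll": 0, "jaw": 0.5858}
  ]
}}

```text
t: 28.58
tcp_pos: [484.6, -384.6, 14.3]
tool_rot: [3.141, 0.002, 1.953]
ft_force: [0.7, -0.1, 0.5]
finger_gap: 50.0
finger_force: 0.0
```

```bash
python3 tilt.py 111.9 wrist | awk 'NR==1||($1>-90&&$1<40)'
```

```text
wrist [ 484.6 -384.6   14.3] 50.0 0.0 23728
-86 [3. 4. 4.]
-78 [3. 4. 4.]
-70 [3. 4. 4.]
-62 [3. 4. 4.]
-46 [21. 22. 23.]
-38 [21. 22. 23.]
-30 [17. 21. 22.]
-22 [13. 16. 21.]
-14 [12. 14. 18.]
-6 [13. 16. 21.]
2 [18. 22. 22.]
10 [21. 22. 23.]
18 [ 6. 21. 22.]
26 [3. 4. 4.]
34 [3. 3. 4.]
```

Emit:
{"name": "play_rows", "arguments": {
  "motion": [
    {"dp": [0, 0, 0], "roll": 0, "jaw": 0.7},
    {"dp": [-0.039, 0.097, -0.24], "roll": 0, "jaw": 0.7},
    {"dp": [-0.039, 0.097, -0.24], "roll": 0, "jaw": 0.7},
    {"dp": [0, 0, 0], "roll": 0, "jaw": 0.5},
    {"dp": [0, 0, 0], "roll": 0, "jaw": 0.5},
    {"dp": [0, 0, 0], "roll": 0, "jaw": 0.5},
    {"dp": [0, 0, 0], "roll": 0, "jaw": 0.5845},
    {"dp": [0, 0, 0], "roll": 0, "jaw": 0.5845}
  ]
}}

```text
t: 29.62
tcp_pos: [479.5, -372.4, -15.2]
tool_rot: [3.141, 0.001, 1.953]
ft_force: [-0.4, -0.2, -0.3]
finger_gap: 49.7
finger_force: 2.9
```

Emit:
{"name": "play_rows", "arguments": {
  "motion": [
    {"dp": [0.014, -0.034, 0.127], "roll": 0, "jaw": 0.5845},
    {"dp": [0.014, -0.034, 0.127], "roll": 0, "jaw": 0.5845},
    {"dp": [0.025, -0.063, 0.113], "roll": 0, "jaw": 0.5845},
    {"dp": [0.025, -0.063, 0.113], "roll": 0, "jaw": 0.5845},
    {"dp": [0, 0, 0], "roll": 0, "jaw": 0.5845}
  ]
}}

```text
t: 30.25
tcp_pos: [484.6, -384.6, 14.3]
tool_rot: [3.141, 0.002, 1.953]
ft_force: [-0.3, 0.1, -0.4]
finger_gap: 49.6
finger_force: 2.8
```

```bash
python3 tilt.py 111.9 wrist | awk 'NR==1||($1>-90&&$1<40)'
```

```text
wrist [ 484.6 -384.6   14.3] 49.6 2.7923670038580894 23725
-86 [3. 4. 4.]
-78 [3. 4. 4.]
-70 [3. 4. 5.]
-62 [19. 20. 20.]
-54 [21. 23. 25.]
-46 [26. 28. 29.]
-38 [26. 28. 32.]
-30 [27. 29. 34.]
-22 [43. 44. 45.]
-14 [ 3. 48. 50.]
-6 [ 3.  4. 53.]
2 [ 3. 48. 53.]
10 [ 3.  4. 44.]
18 [3. 4. 4.]
26 [3. 4. 4.]
34 [3. 4. 4.]
```

Pivoting now (about 28°). I'll continue to about 75°.

Emit:
{"name": "play_rows", "arguments": {
  "motion": [
    {"dp": [0.035, -0.088, 0.092], "roll": 0, "jaw": 0.5845},
    {"dp": [0.035, -0.088, 0.092], "roll": 0, "jaw": 0.5845},
    {"dp": [0.043, -0.108, 0.064], "roll": 0, "jaw": 0.5845},
    {"dp": [0.043, -0.108, 0.064], "roll": 0, "jaw": 0.5845},
    {"dp": [0.048, -0.12, 0.032], "roll": 0, "jaw": 0.5845},
    {"dp": [0.048, -0.12, 0.032], "roll": 0, "jaw": 0.5845},
    {"dp": [0.012, -0.03, 0.004], "roll": 0, "jaw": 0.5845},
    {"dp": [0, 0, 0], "roll": 0, "jaw": 0.5845}
  ]
}}

```text
t: 31.3
tcp_pos: [499.8, -423.7, 36.0]
tool_rot: [3.142, 0.0, 1.953]
ft_force: [-0.3, -0.5, 2.5]
finger_gap: 50.2
finger_force: 2.9
```

```bash
cat > plane2.py <<'E'
from h import *
import sys
# lean of held block from wrist view; tool-frame coordinates, argv: height of top face estimate rel to TCP
s=ctrl.observe(); t=s["tcp_pos"]; a=s["tool_rot"][2]; c,v=np.cos(a),np.sin(a)
P=pts(vision.capture("wrist"))-t
x=P[:,0]*c+P[:,1]*v; y=-P[:,0]*v+P[:,1]*c; z=P[:,2]
zt=float(sys.argv[1])
k0=(abs(x)<35)&(abs(y)<16)&(z>zt-14)&(z<zt+10); k=k0
for nm,k0,ax in(("top",(x>-25)&(x<30)&(abs(y)<16)&(z>zt-10)&(z<zt+8),2),("back",(x>-25)&(x<35)&(abs(y)<14)&(z>-35)&(z<zt-10),0)):
    k=k0
    for _ in range(8):
        A=np.c_[x[k],y[k],z[k]]; m=np.median(A,0); n=np.linalg.svd(A-A.mean(0),full_matrices=False)[2][2]; n=n*np.sign(n[ax]); k=k0&(abs((np.c_[x,y,z]-A.mean(0))@n)<2)
    print(nm,k.sum(),n.round(3),"xz angle",np.degrees(np.arctan2(n[0],n[2])).round(1),"x",np.percentile(x[k],[.5,99.5]).round(1),"z",np.percentile(z[k],[.5,99.5]).round(1),"y",np.percentile(y[k],[1,99]).round(1))
print(round(s["t"],2),t.round(1),s["finger_force"])
k=(abs(x)<40)&(abs(y)<14)
print([(int(lo),*np.percentile(z[k&(x>=lo)&(x<lo+4)],[50,97]).round().astype(int).tolist()) for lo in np.arange(-30,40,4) if (k&(x>=lo)&(x<lo+4)).sum()>5])
E
python3 plane2.py 42
```

```text
top 2992 [0.315 0.001 0.949] xz angle 18.4 x [-5.3 11.6] z [32.6 40.2] y [-15.6  15.8]
back 539 [ 0.    -1.     0.004] xz angle 6.9 x [-8.9 34.8] z [-33.9  30.3] y [-1.6  2.1]
31.3 [ 499.8 -423.7   36. ] 2.8555918112397194
[(-10, -32, -22), (-6, 38, 40), (-2, 37, 39), (2, 36, 38), (6, 95, 103), (10, 101, 105), (14, -31, 110), (18, -33, -32), (22, -33, -31), (26, -32, -31), (30, -32, -31), (34, -33, -32), (38, -33, -31)]
```

Emit:
{"name": "play_rows", "arguments": {
  "motion": [
    {"dp": [0.013, -0.034, 0.008], "roll": 0, "jaw": 0.5845},
    {"dp": [0.013, -0.034, 0.006], "roll": 0, "jaw": 0.5845},
    {"dp": [0, 0, 0], "roll": 0, "jaw": 0.5845}
  ]
}}

```text
t: 31.72
tcp_pos: [501.3, -427.5, 36.6]
tool_rot: [-3.142, -0.0, 1.953]
ft_force: [-0.0, -0.2, -1.1]
finger_gap: 50.0
finger_force: 2.7
```

```bash
python3 plane2.py 38 | head -1
```

```text
top 2926 [0.258 0.004 0.966] xz angle 15.0 x [-5.4 11.5] z [33.1 39.8] y [-15.6  15.8]
```

Lean is 15.0°. I'll tighten and lift.

Emit:
{"name": "play_rows", "arguments": {
  "motion": [
    {"dp": [0, 0, 0], "roll": 0, "jaw": 0.5},
    {"dp": [0, 0, 0], "roll": 0, "jaw": 0.5},
    {"dp": [0, 0, 0], "roll": 0, "jaw": 0.5},
    {"dp": [0, 0, 0.7], "roll": 0, "jaw": 0.5},
    {"dp": [0, 0, 0.9], "roll": 0, "jaw": 0.5},
    {"dp": [0, 0, 0.7], "roll": 0, "jaw": 0.5},
    {"dp": [0, 0, 0], "roll": 0, "jaw": 0.5},
    {"dp": [0, 0, 0], "roll": 0, "jaw": 0.5}
  ],
  "newtons": 40
}}

```text
t: 32.78
tcp_pos: [500.9, -427.1, 173.8]
tool_rot: [-3.141, -0.001, 1.953]
ft_force: [-0.4, 0.7, -2.3]
finger_gap: 48.8
finger_force: 42.5
```

```bash
python3 plane2.py 38
```

```text
top 2938 [ 0.254 -0.001  0.967] xz angle 14.7 x [-5.7 11.5] z [32.9 39.6] y [-15.6  15.8]
back 1147 [ 0.97   0.002 -0.242] xz angle 104.0 x [-5.1  9.9] z [-31.7  27.8] y [-13.7  13.7]
32.77 [ 500.9 -427.1  173.8] 42.502931356430054
[(-30, -170, -169), (-26, -170, -169), (-22, -170, -169), (-18, -170, -169), (-14, -170, -169), (-10, -170, -95), (-6, 38, 39), (-2, 37, 39), (2, 36, 38), (6, 96, 104), (10, 101, 105), (14, 107, 110), (18, -170, -169), (22, -170, -169), (26, -170, -169), (30, -170, -169), (34, -170, -169), (38, -170, -169)]
```

Emit:
{"name": "play_rows", "arguments": {
  "motion": [
    {"dp": [0.115, 0.407, 0], "roll": -0.974, "jaw": 0.5},
    {"dp": [0.115, 0.407, 0], "roll": -0.974, "jaw": 0.5},
    {"dp": [0.115, 0.407, 0], "roll": -0.974, "jaw": 0.5},
    {"dp": [0.115, 0.407, 0], "roll": -0.974, "jaw": 0.5},
    {"dp": [0.115, 0.407, 0], "roll": -0.974, "jaw": 0.5},
    {"dp": [0.115, 0.407, 0], "roll": -0.974, "jaw": 0.5},
    {"dp": [0.115, 0.407, 0], "roll": -0.974, "jaw": 0.5},
    {"dp": [0.115, 0.407, 0], "roll": -0.974, "jaw": 0.5},
    {"dp": [0.115, 0.407, 0], "roll": -0.974, "jaw": 0.5},
    {"dp": [0.115, 0.407, 0], "roll": -0.974, "jaw": 0.5},
    {"dp": [0.115, 0.407, 0], "roll": -0.974, "jaw": 0.5},
    {"dp": [0.115, 0.407, 0], "roll": -0.974, "jaw": 0.5},
    {"dp": [0.115, 0.407, 0], "roll": -0.974, "jaw": 0.5},
    {"dp": [0, 0, 0], "roll": 0, "jaw": 0.5},
    {"dp": [0, 0, 0], "roll": 0, "jaw": 0.5}
  ]
}}

```text
t: 34.7
tcp_pos: [590.1, -110.2, 173.2]
tool_rot: [-3.141, 0.003, 0.187]
ft_force: [0.1, 0.2, -2.2]
finger_gap: 49.3
finger_force: 42.5
```

```bash
python3 plane2.py 38; python3 - <<'E'
from h import *
s=ctrl.observe(); print(s["tcp_pos"],s["tool_rot"])
P=pts(vision.capture("wrist")); c,v=np.cos(.187),np.sin(.187)
x=(P[:,0]-576.6)*c+(P[:,1]+110.9)*v; y=-(P[:,0]-576.6)*v+(P[:,1]+110.9)*c; z=P[:,2]
for nm,a,b,lo,hi in(("mould top",40,75,106,122),("front rest",-16,6,50,64),("front lip",-60,-35,33,48)):
    k=(x>a)&(x<b)&(z>lo)&(z<hi)&(abs(y)<45); print(nm,k.sum(),np.percentile(x[k],[1,99]).round(1) if k.any() else "",np.percentile(y[k],[1,99]).round(1) if k.any() else "",np.percentile(z[k],[1,99]).round(1) if k.any() else "")
t=s["tcp_pos"]; print("tcp rack",(t[0]-576.6)*c+(t[1]+110.9)*v,-(t[0]-576.6)*v+(t[1]+110.9)*c)
E
```

```text
top 2936 [0.255 0.001 0.967] xz angle 14.7 x [-4.6 12.6] z [32.7 39.4] y [-15.7  15.7]
back 1160 [ 0.97   0.001 -0.244] xz angle 104.1 x [-4.3 11. ] z [-32.6  27.8] y [-13.7  13.7]
34.7 [ 590.1 -110.2  173.2] 42.48030960559845
[(-30, -162, -161), (-26, -162, -146), (-22, -131, -115), (-18, -119, -115), (-14, -162, -160), (-10, -161, -160), (-6, 38, 39), (-2, 37, 39), (2, 35, 38), (6, 35, 96), (10, 99, 104), (14, 107, 110), (18, 108, 110), (22, -105, -94), (26, -96, -91), (34, -57, -56), (38, -57, -56)]
[ 590.22084015 -110.51204225  173.60936507] [-3.14107081e+00  1.89871717e-03  1.86581406e-01]
mould top 2296 [48.7 68.1] [-26.4  24.8] [110.8 117.2]
front rest 310 [-7.7 -1.4] [-19.1  15.2] [53.5 58.8]
front lip 0   
tcp rack 13.455505778375853 -2.1510838937719545
```

Emit:
{"name": "play_rows", "arguments": {
  "motion": [
    {"dp": [-0.044, -0.008, -0.167], "roll": 0, "jaw": 0.5},
    {"dp": [-0.087, -0.016, -0.333], "roll": 0, "jaw": 0.5},
    {"dp": [-0.087, -0.016, -0.333], "roll": 0, "jaw": 0.5},
    {"dp": [-0.087, -0.016, -0.333], "roll": 0, "jaw": 0.5},
    {"dp": [-0.087, -0.016, -0.333], "roll": 0, "jaw": 0.5},
    {"dp": [-0.044, -0.008, -0.167], "roll": 0, "jaw": 0.5},
    {"dp": [0, 0, 0], "roll": 0, "jaw": 0.5},
    {"dp": [0, 0, 0], "roll": 0, "jaw": 0.5}
  ]
}}

```text
t: 35.8
tcp_pos: [565.6, -115.0, 75.7]
tool_rot: [3.141, -0.001, 0.185]
ft_force: [-0.7, 0.5, -2.2]
finger_gap: 48.6
finger_force: 42.5
```

```bash
python3 - <<'E'
from h import *
s=ctrl.observe(); t=s["tcp_pos"]; c,v=np.cos(.187),np.sin(.187); print(t,s["ft_force"],"rack",(t[0]-576.6)*c+(t[1]+110.9)*v,-(t[0]-576.6)*v+(t[1]+110.9)*c)
p=vision.capture("wrist"); cv2.imwrite("pics/w7.png",p["image"])
E
python3 plane2.py 38|head -2
```

```text
[ 565.56855454 -114.96763312   75.71568375] [-0.65581203  0.54381501 -2.18795731] rack -11.595349517691401 -1.9458411077227153
top 2925 [0.255 0.002 0.967] xz angle 14.7 x [-4.8 12.5] z [32.8 39.4] y [-15.7  15.6]
back 338 [0.071 0.997 0.022] xz angle 72.8 x [-3.9 30.8] z [-33.9  27.9] y [-2.5  2.9]
```

View pics/w7.png

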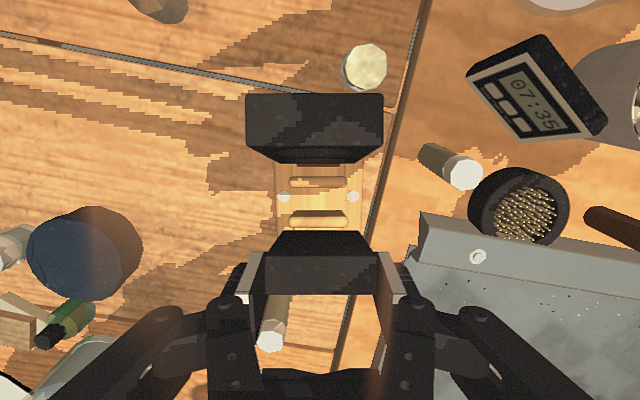

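The wrist picture shows the long mould standing at (315,125) and the short mould at (320,255) entering the front slot centred, with the rest tops at (318,182) and (318,218).

Emit:
{"name": "play_rows", "arguments": {
  "motion": [
    {"dp": [-0.025, -0.005, -0.096], "roll": 0, "jaw": 0.5},
    {"dp": [-0.025, -0.005, -0.096], "roll": 0, "jaw": 0.5},
    {"dp": [-0.025, -0.005, -0.096], "roll": 0, "jaw": 0.5},
    {"dp": [-0.02, -0.004, -0.08], "roll": 0, "jaw": 0.5},
    {"dp": [0, 0, 0], "roll": 0, "jaw": 0.5}
  ]
}}

```text
t: 36.52
tcp_pos: [558.5, -115.8, 52.0]
tool_rot: [-3.141, 0.001, 0.185]
ft_force: [0.1, -0.3, -1.8]
finger_gap: 48.7
finger_force: 42.5
```

Emit:
{"name": "play_rows", "arguments": {
  "motion": [
    {"dp": [0.03, 0.006, 0], "roll": 0, "jaw": 0.5},
    {"dp": [0.02, 0.004, 0], "roll": 0, "jaw": 0.5},
    {"dp": [0, 0, 0], "roll": 0, "jaw": 0.5}
  ]
}}

```text
t: 36.9
tcp_pos: [562.5, -115.4, 53.1]
tool_rot: [3.141, -0.0, 0.185]
ft_force: [0.6, -0.6, -2.0]
finger_gap: 49.3
finger_force: 42.5
```

Emit:
{"name": "play_rows", "arguments": {
  "motion": [
    {"dp": [0.02, 0.004, 0], "roll": 0, "jaw": 0.5},
    {"dp": [0, 0, 0], "roll": 0, "jaw": 0.5}
  ]
}}

```text
t: 37.15
tcp_pos: [563.3, -115.1, 52.8]
tool_rot: [-3.142, 0.0, 0.185]
ft_force: [-0.2, 0.6, -1.1]
finger_gap: 48.8
finger_force: 42.5
```

Emit:
{"name": "play_rows", "arguments": {
  "motion": [
    {"dp": [0.015, 0.003, 0], "roll": 0, "jaw": 0.5},
    {"dp": [0, 0, 0], "roll": 0, "jaw": 0.5}
  ]
}}

```text
t: 37.4
tcp_pos: [564.0, -115.0, 52.8]
tool_rot: [-3.142, 0.001, 0.185]
ft_force: [-3.1, -0.3, -0.2]
finger_gap: 48.9
finger_force: 42.7
```

Contact with the rest. I'll lower along the axis to the floor.

Emit:
{"name": "play_rows", "arguments": {
  "motion": [
    {"dp": [-0.006, -0.001, -0.025], "roll": 0, "jaw": 0.5},
    {"dp": [0, 0, 0], "roll": 0, "jaw": 0.5}
  ]
}}

```text
t: 37.65
tcp_pos: [563.7, -115.1, 51.2]
tool_rot: [3.142, 0.0, 0.185]
ft_force: [-2.5, -1.2, 0.8]
finger_gap: 48.8
finger_force: 42.7
```

Emit:
{"name": "play_rows", "arguments": {
  "motion": [
    {"dp": [-0.004, 0, -0.018], "roll": 0, "jaw": 0.5},
    {"dp": [0, 0, 0], "roll": 0, "jaw": 0.5}
  ]
}}

```text
t: 37.9
tcp_pos: [563.5, -115.1, 50.2]
tool_rot: [3.141, 0.0, 0.185]
ft_force: [-3.7, -0.9, 0.4]
finger_gap: 49.0
finger_force: 42.8
```

Emit:
{"name": "play_rows", "arguments": {
  "motion": [
    {"dp": [-0.003, 0, -0.02], "roll": 0, "jaw": 0.5},
    {"dp": [0, 0, 0], "roll": 0, "jaw": 0.5}
  ]
}}

```text
t: 38.15
tcp_pos: [563.3, -115.1, 49.0]
tool_rot: [3.142, 0.0, 0.185]
ft_force: [-5.1, -1.6, 3.1]
finger_gap: 49.2
finger_force: 43.0
```

```bash
python3 plane2.py 38|head -1; python3 -c "
from h import *
print(ctrl.observe()['ft_force'])"
```

```text
top 2961 [0.273 0.003 0.962] xz angle 15.8 x [-4.4 12.5] z [32.5 39.6] y [-15.7  15.7]
[-3.86202474 -2.10091068  3.47573598]
```

Emit:
{"name": "play_rows", "arguments": {
  "motion": [
    {"dp": [0, 0, -0.012], "roll": 0, "jaw": 0.5},
    {"dp": [0, 0, 0], "roll": 0, "jaw": 0.58},
    {"dp": [0, 0, 0], "roll": 0, "jaw": 0.6},
    {"dp": [0, 0, 0], "roll": 0, "jaw": 0.64},
    {"dp": [0, 0, 0], "roll": 0, "jaw": 0.72},
    {"dp": [0, 0, 0], "roll": 0, "jaw": 0.72}
  ]
}}

```text
t: 38.95
tcp_pos: [563.6, -114.9, 48.3]
tool_rot: [3.142, -0.0, 0.185]
ft_force: [-1.0, 0.0, -0.5]
finger_gap: 61.2
finger_force: 0.0
```

```bash
python3 plane2.py 38; python3 plane.py -20 12 75 95
```

```text
top 2957 [0.27  0.002 0.963] xz angle 15.7 x [-5.4 12. ] z [32.3 39.3] y [-15.6  15.6]
back 426 [0.055 0.998 0.03 ] xz angle 61.8 x [ 1.8 34.6] z [-31.4  27.9] y [-2.4  2.8]
38.95 [ 563.6 -114.9   48.3] 0.0
[(-6, 38, 39), (-2, 37, 39), (2, 35, 37), (6, 23, 97), (10, 99, 104), (14, -36, 110), (26, -4, -3), (30, -6, -3), (34, -27, -26), (38, -19, -17)]
top face 4151 n [0.261 0.002 0.965] angle xz 15.1 x [-18.9  -1.4] y [-23.7  22. ] z [81.2 87.5]
back face 238 n [ 0.966  0.    -0.26 ] angle xz 105.1 x [-7.1 -4.1] y [-13.8  13.9] z [62.2 71.8]
[ 563.5 -114.9   48.3]
```

Emit:
{"name": "play_rows", "arguments": {
  "motion": [
    {"dp": [0, 0, 0.2], "roll": 0, "jaw": 0.75},
    {"dp": [0, 0, 0.8], "roll": 0, "jaw": 0.75},
    {"dp": [0, 0, 0.9], "roll": 0, "jaw": 0.75},
    {"dp": [0, 0, 0.3], "roll": 0, "jaw": 0.75},
    {"dp": [0, 0, 0], "roll": 0, "jaw": 0.75},
    {"dp": [0, 0, 0], "roll": 0, "jaw": 0.75}
  ]
}}

```text
t: 39.8
tcp_pos: [562.4, -114.7, 178.4]
tool_rot: [-3.14, 0.003, 0.185]
ft_force: [-0.5, -0.6, -0.1]
finger_gap: 63.8
finger_force: 0.0
```

```bash
python3 plane.py -25 12 75 92; python3 plane.py 42 76 104 122; python3 - <<'E'
from h import *
p=vision.capture("wrist"); P=pts(p); c,v=np.cos(.187),np.sin(.187)
x=(P[:,0]-576.6)*c+(P[:,1]+110.9)*v; y=-(P[:,0]-576.6)*v+(P[:,1]+110.9)*c; z=P[:,2]
for nm,a,b,lo,hi in(("long top",45,72,106,120),("short top",-22,2,78,92),("base",20,60,8,15),("front rest",-16,6,50,62)):
    k=(x>a)&(x<b)&(z>lo)&(z<hi)&(abs(y)<45); print(nm,k.sum(),np.percentile(y[k],[1,99]).round(1) if k.any() else "")
cv2.imwrite("pics/w8.png",p["image"])
t=vision.capture("top")
for n in("puck","angle"):
    for q in vision.regions_of(t,n)[:1]: print(n,q["score"],np.percentile(pts(t,q["mask"]),[2,50,98],axis=0).round().tolist())
E
```

```text
top face 1196 n [0.269 0.003 0.963] angle xz 15.6 x [-18.2  -1.5] y [-23.6  21.9] z [81.1 87.7]
top face 2116 n [0.266 0.001 0.964] angle xz 15.4 x [49.4 68.4] y [-23.9  23.6] z [110.6 117.4]
back face 144 n [ 0.985  0.009 -0.17 ] angle xz 99.8 x [42.  44.9] y [-13.8  13.7] z [76.  84.3]
[ 562.1 -114.6  177.9]
long top 2547 [-25.9  24.7]
short top 1353 [-27.5  22. ]
base 114 [-33.3  30.3]
front rest 316 [-19.2  15.4]
puck 0.8 [[573.0, -285.0, 13.0], [594.0, -257.0, 22.0], [618.0, -227.0, 27.0]]
angle 0.78 [[335.0, -464.0, 4.0], [377.0, -425.0, 13.0], [419.0, -389.0, 37.0]]plane.py:9: RuntimeWarning: Mean of empty slice.
  A=np.c_[x[k],y[k],z[k]]; m=A.mean(0); n=np.linalg.svd(A-m,full_matrices=False)[2][2]; n*=np.sign(n[ax])
  ret = um.true_divide(
Traceback (most recent call last):
  File "plane.py", line 13, in <module>
    k0=(x>xlo)&(x<xhi+3)&(z>62)&(z<zlo-3)&(abs(y)<14); fit(k0,"back face",0)
                                                       ~~~^^^^^^^^^^^^^^^^^^
  File "plane.py", line 9, in fit
    A=np.c_[x[k],y[k],z[k]]; m=A.mean(0); n=np.linalg.svd(A-m,full_matrices=False)[2][2]; n*=np.sign(n[ax])
                                            ~~~~~~~~~~~~~~~~~~~~~~~~~~~~~~~~~~~~~~~~~^^^
IndexError: index 2 is out of bounds for axis 0 with size 0
```

View pics/w8.png

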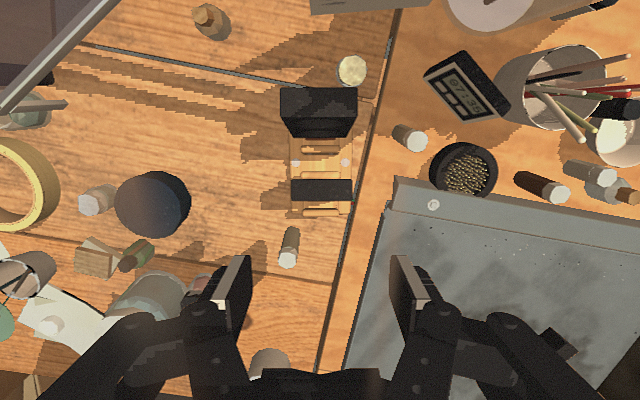

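The wrist picture shows both moulds standing in the rack, the long one at (318,112) and the short one at (321,190). Both are centred to about 1 mm and lean about 15.5°. The puck and the angle haven't moved.

```bash
python3 -c "
from bench import ctrl
print(ctrl.sign_off())"
```

```text
the job is handed in; nothing more can be done
None
```

Both moulds stand in the rack, the long one in the rear slot first and then the short one in the front; each is on its floor, about 1 mm off centre and leaning back at about 15.5°, the puck and angle are unmoved, and I handed the job in at about 40 s (no verdict was returned).

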